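# Sanding sleeves back on their rack in order of size

## Robot

A 7-joint arm with a two-finger parallel gripper is mounted at the origin on the work surface. World frame = base frame: x ahead of the robot, y to its left, z up, the work surface at z = 0. Lengths are in mm, angles in rad, forces in N, time in s.
With the tool pointing down it reaches from about 400 to 875 mm from the base axis. Payload 4.4 kg.
Tool frame: the origin (TCP) lies midway between the tips of the shut fingers; the grasp point (between the pads) lies ctrl.grip_depth behind it (ctrl.grip_depth is the distance from the TCP to the grasp point, in mm); z points along the fingers, y is the line along which they close (so a half turn about z gives the same grasp; the last joint's range is limited). The gripper opens to 85 mm and grips with 20 to 120 N. Pads are 22 mm wide; open, the fingers measure 114 mm over their backs; the gripper's body (76 mm by 85 mm) begins 54 mm behind the grasp point. The pads swing forward as they close: fully open they stand 13 mm farther back than shut.
Start: joints at [-1.237, 0.628, 0.038, 1.517, -0.027, 0.996, -0.02], TCP at [252.98, 598.764, 231.313] pointing down, gripper open.
Joint ranges: [-3.06, 3.06], [-0.37, 2.12], [-1.25, 1.32], [0.18, 2.47], [-1.1, 4.24], [0.23, 1.98], [-2.94, 2.94]. Speed limits (rad/s): [2.57, 2.57, 3.14, 3.14, 3.14, 3.14, 3.14].

## Interface

Orientations are given as [roll, pitch, yaw] about the fixed x, y, z axes, in that order (R = Rz(yaw) Ry(pitch) Rx(roll)).
In Python, from cell import ctrl gives the robot as it stands.
- The arm moves only by the tool carry_out, never from a script. Its argument "deltas" is one flat list of numbers, 7 for each row, row after row: the turn, a rotation vector about the tool's x, y, z in degrees, then the shift along the tool's x, y, z in m, then the closure, from -1 (fully open) to 1 (shut). In form: [wx, wy, wz, dx, dy, dz, claw, wx, wy, wz, dx, dy, dz, claw, ...]. A call has 1 to 12 rows; each row shifts and turns the commanded pose from where the row before left it, along the tool's axes as they then stand; what a row does not reach is not made up. A row lasts 1/8 s, in which the tool goes at most 62.5 mm and 10.7 degrees, less where a joint would pass 70% of its speed; a pose out of reach is approached as far as the arm can. A call with a gripper value outside its range is refused whole. The fingers move at their own pace and stop on an object; the grip force is fixed at half the most. Time passes only in rows, so rows that do not move let the fingers close. It gives the time, the measured TCP pose, the force, the opening and the grip force at its end, in the units of the state.
- ctrl.read_state(): the state, without advancing time (a new reading comes with each control period).
- ctrl.get_image(name): name is "scene" or "top"; returns the picture (480x640x3 uint8, red, green, blue); there is no depth.
- ctrl.calibration(name): a dict with "mtx" (3x3 intrinsics, pixels), "R" (3x3) and "t" (3): a world point X has camera coordinates R X + t. Camera axes: x right, y down, z forward; pixel columns grow to the right and rows downward; lengths in mm; the calibration is good to about 2 mm. A picture is of the moment at which its call begins. calibration takes no time and is no camera call.
- ctrl.finish_job(): hands the job in; it is judged then, once.
The state is a dict: "clock": time; "qpos": joint angles; "qd": joint speeds; "tau": joint torques, N m; "eef_pos": TCP position; "tool_rot": TCP orientation; "force": force on the tool from outside, world axes, zero at the start; "torque": the same for the moment, N m; "width": finger opening in mm; "gripper_force": force on a finger pad.
Only numpy, scipy, OpenCV 4.12 (cv2) and the standard library are available. Lean on these libraries where they do the work, as an engineer would, in place of code of your own. Each camera call takes 0.05 s, during which the arm holds its last target. There are 200 camera calls.

## Task

Put the four sanding sleeves from the steel tray back on the pegs of the tapered plywood rack in order of size, the smallest at the board's narrow end and the largest at its wide end, each standing upright on the board and centred on its own peg. Leave the rubber drum, the cleaning stick and the spanner in the tray, and the tape measure beside the rack, where they are.

Things in the scene. Friction and masses are not known exactly. Their poses are not given: they have to be found in the camera images.
- rack: Fixed plywood board 300 mm long, 18 thick, tapering from 110 mm wide to 60; a darker cleat (14 wide, 24 high) across each end. Four equal 8 mm steel pegs in a row, tips 63 mm above the bench, at y = 0, x = -112.5 (narrow end), -56.5, 12, 93.5 mm (wide end). Origin: on the bench under the board's centre; x along the row to the wide end, z up. May lie at any angle, either way round.
- sleeve_26: The smallest of four brown sanding sleeves, stiff tubes open at both ends: 26 mm outside, 21 mm inside, 80 mm long, about 20 g. Stands upright in the blue-grey steel tray (300 x 340 mm, rim 16 mm high, floor 3 mm above the bench). Origin: centre of its lower end; z up along the tube.
- sleeve_38: The second smallest of four brown sanding sleeves, stiff tubes open at both ends: 38 mm outside, 33 mm inside, 80 mm long, about 30 g. Stands upright in the blue-grey steel tray (300 x 340 mm, rim 16 mm high, floor 3 mm above the bench). Origin: centre of its lower end; z up along the tube.
- sleeve_51: The second largest of four brown sanding sleeves, stiff tubes open at both ends: 51 mm outside, 46 mm inside, 80 mm long, about 42 g. Stands upright in the blue-grey steel tray (300 x 340 mm, rim 16 mm high, floor 3 mm above the bench). Origin: centre of its lower end; z up along the tube.
- sleeve_64: The largest of four brown sanding sleeves, stiff tubes open at both ends: 64 mm outside, 59 mm inside, 80 mm long, about 55 g. Stands upright in the blue-grey steel tray (300 x 340 mm, rim 16 mm high, floor 3 mm above the bench). Origin: centre of its lower end; z up along the tube.
- drum: Not to be moved: black rubber sanding drum, solid, 34 mm in diameter, with a steel nut and stud on top, 82 mm high in all, standing in the middle of the tray among the sleeves. Origin: centre of its underside.
- stick: Not to be moved: tan rubber cleaning stick, 150 x 30 x 30 mm, lying along one edge of the tray. Origin: centre of its underside, x along it.
- spanner: Not to be moved: steel spanner 170 mm long lying flat along the edge of the tray facing the stick. Origin: about the middle of its underside, x along it.
- tape: Not to be moved: black and yellow tape measure, 70 x 56 mm, 40 mm high, lying on the bench beside the rack. Origin: centre of its underside.

How it is judged:
By the outcome, as a careful person would: the job done as asked, in the order asked, and still so for the second after the job is handed in, with the robot touching nothing.
It also fails if it takes over 109 s, if anything falls off the work surface, if the arm or the gripper's body presses on something with over 40 N, if the wrist force passes 120 N, or if a joint passes its speed limit or range.

## Working session

There is one attempt and no reset: what is moved stays moved. The work goes in short steps, Python scripts to look and compute and a tool call to move; the robot and the scene stay as the last step left them, time stands still between calls to the robot, and variables do not carry over. Pictures are saved under pics/ and viewed, at most 14 in all, crops included, and the job is handed in when it is done.

Besides the shell and the picture viewer there is one more tool, called after "Call:" as name(argument=value, ...) on one line, values as JSON. carry_out: Moves the arm, as the interface text tells. Its arguments: {"type":"object","properties":{"deltas":{"type":"array"}},"required":["deltas"]}

```bash
mkdir -p pics; ls
python3 - <<'E'
from cell import ctrl
import cv2
print(ctrl.grip_depth, ctrl.read_state())
for n in("scene","top"):
    cv2.imwrite(f"pics/{n}0.png",ctrl.get_image(n)[:,:,::-1])
    c=ctrl.calibration(n);print(n,c)
E
```

```text
pics
18.700000000000003 {'clock': 0.0, 'qpos': array([-1.23680207,  0.62932532,  0.03844266,  1.5184041 , -0.02698857,
        0.99627152, -0.01999521]), 'qd': array([ 0.00183358,  0.00076012, -0.00102284, -0.00161322, -0.00124162,
        0.0003877 , -0.00112318]), 'tau': array([-1.42239730e-05, -5.63417780e+01,  1.22661106e+00, -1.93443471e+01,
        1.11174028e-02,  1.09134571e-02,  6.64067286e-06]), 'eef_pos': array([252.72944668, 598.16739016, 230.39103424]), 'tool_rot': array([-3.13970274e+00,  3.44862841e-05,  2.74180805e+00]), 'force': array([ 0.05963001,  0.26930568, -0.2393601 ]), 'torque': array([-0.00177013,  0.02030937, -0.05214052]), 'gripper_force': 0.0, 'width': 85.35349082909332}
scene {'mtx': array([[531.7344831 ,   0.        , 314.36948852],
       [  0.        , 531.7344831 , 238.10969124],
       [  0.        ,   0.        ,   1.        ]]), 'R': array([[ 0.16947287,  0.98549761, -0.00856717],
       [ 0.76840691, -0.13757375, -0.62499943],
       [-0.61711406,  0.09933738, -0.78057819]]), 't': array([-112.1540688 , -376.33596769, 1479.87071281])}
top {'mtx': array([[489.30117143,   0.        , 320.16329112],
       [  0.        , 489.30117143, 240.81243293],
       [  0.        ,   0.        ,   1.        ]]), 'R': array([[ 0.00933767, -0.9997053 , -0.02240804],
       [-0.99810219, -0.00795398, -0.06106349],
       [ 0.06086726,  0.0229357 , -0.99788232]]), 't': array([  29.39684719,  549.74374937, 1027.95741947])}
```

View pics/scene0.png

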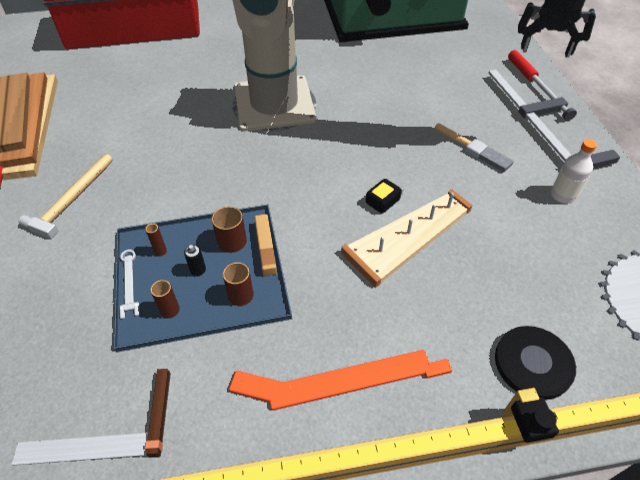

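View pics/top0.png

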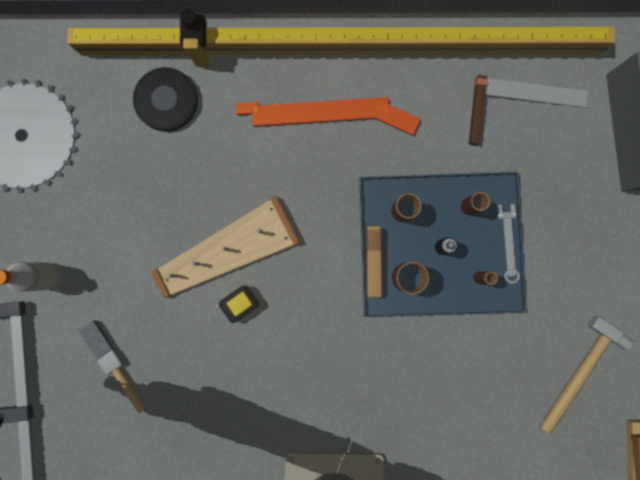

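The scene view shows the tray at about (200,275), with sleeves near (155,240), (228,228), (164,300) and (237,284). The rack runs from (362,262), its wide end, to (458,202). In the top view the sleeve rims are near (407,207), (411,278), (480,203) and (490,278), and the rack runs from (285,222), wide, to (160,283), narrow.

```bash
cat > h.py <<'E'
import numpy as np,cv2
from cell import ctrl
def proj(n,X):
    c=ctrl.calibration(n);p=c["mtx"]@(c["R"]@np.asarray(X,float)+c["t"]);return p[:2]/p[2]
def ray(n,uv):
    c=ctrl.calibration(n);d=c["R"].T@np.linalg.inv(c["mtx"])@[uv[0],uv[1],1.];return -c["R"].T@c["t"],d
def plane(n,uv,z):
    o,d=ray(n,uv);return o+d*(z-o[2])/d[2]
def tri(a,b):
    (o,d),(p,e)=ray("scene",a),ray("top",b)
    d/=np.linalg.norm(d);e/=np.linalg.norm(e)
    s=np.linalg.lstsq(np.c_[d,-e],p-o,rcond=None)[0]
    A,B=o+s[0]*d,p+s[1]*e
    return (A+B)/2,np.linalg.norm(A-B)
E
python3 - <<'E'
import cv2,numpy as np
s=cv2.imread('pics/scene0.png');t=cv2.imread('pics/top0.png')
def c(i,x,y,w,h,k):return cv2.resize(i[y:y+h,x:x+w],None,fx=k,fy=k,interpolation=cv2.INTER_CUBIC)
cv2.imwrite('pics/tray.png',np.hstack([c(s,115,195,100,150,4)[:600],c(s,205,195,100,150,4)]))
cv2.imwrite('pics/trayt.png',c(t,355,165,175,155,3.8))
cv2.imwrite('pics/rack.png',np.vstack([c(s,335,180,145,108,5.0)[:540]]))
cv2.imwrite('pics/rackt.png',c(t,145,190,160,112,5))
E
```

```text
(no output)
```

View pics/trayt.png

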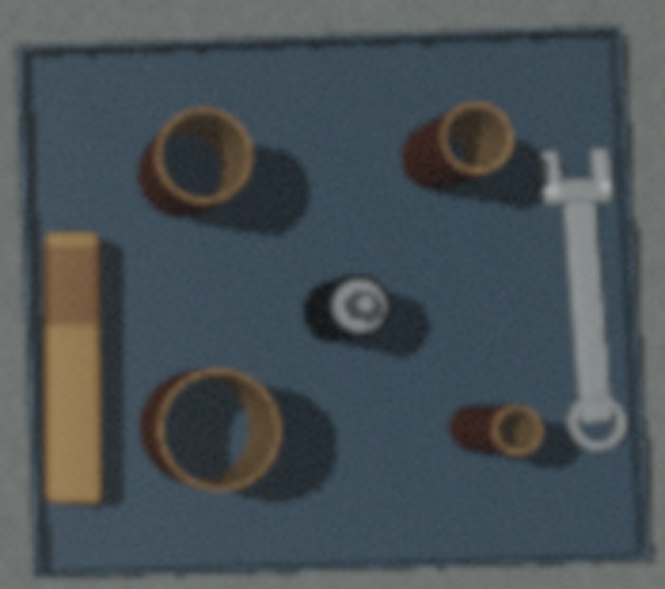

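View pics/rack.png

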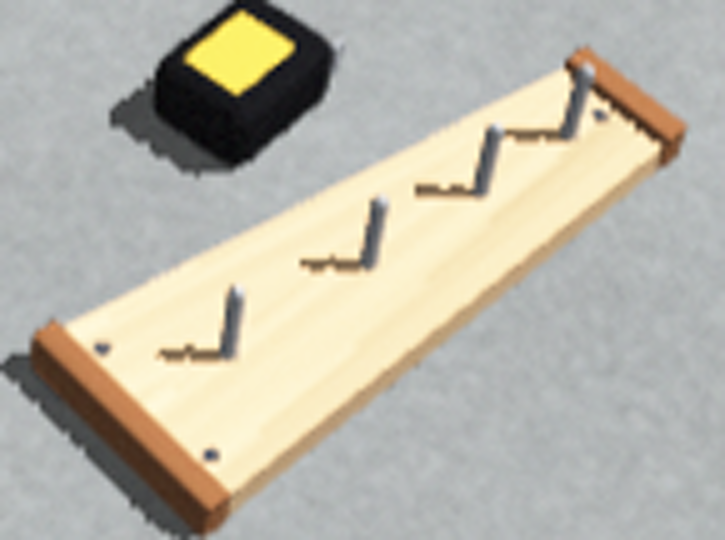

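View pics/rackt.png

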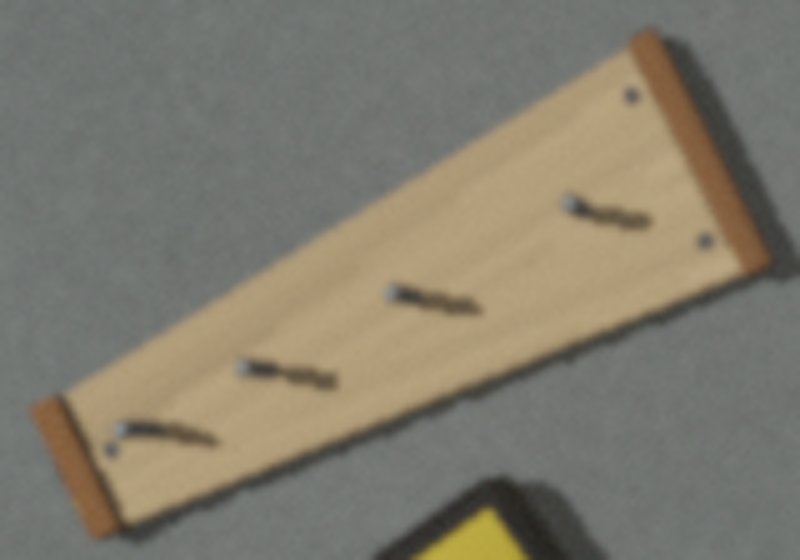

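View pics/tray.png

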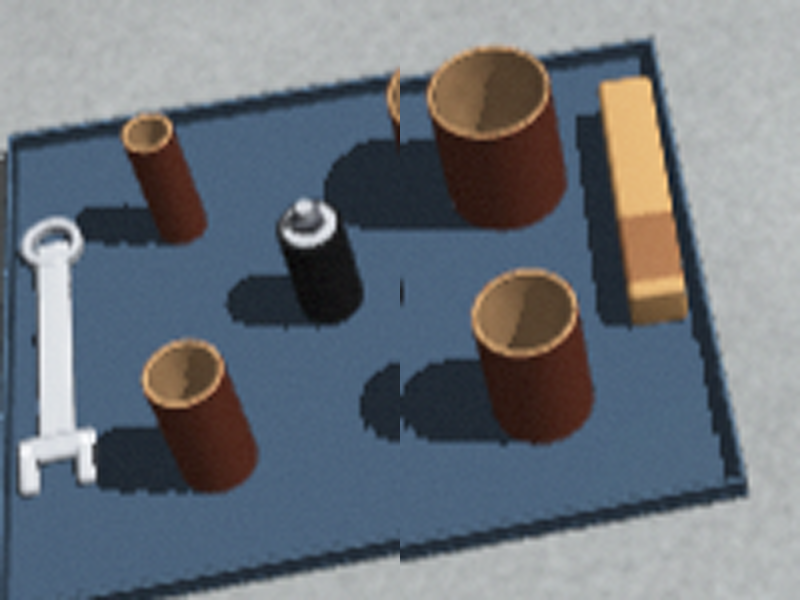

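The crops show four open rims. In trayt.png they are near (204,156) for the 51, (477,140) for the 38, (218,429) for the 64 and (518,430) for the 26. The drum top is at (360,305). In rack.png the peg tips are at (236,292), (379,203), (494,131) and (586,70). In rackt.png they are at (569,203), (391,292), (243,367) and (121,429). I'll measure these by colour.

```bash
cat > m.py <<'E'
from h import *
S=cv2.imread('pics/scene0.png').astype(int);T=cv2.imread('pics/top0.png').astype(int)
def rim(im,c,r,lo=1):
    x0,y0=int(c[0]-r),int(c[1]-r);p=im[y0:y0+2*r+1,x0:x0+2*r+1]
    B,G,R=[p[:,:,i] for i in range(3)]
    m=((R-B>15)&(G>0.55*R)&(R>60)).astype(np.uint8)
    n,l,s,_=cv2.connectedComponentsWithStats(m);k=1+np.argmax(s[1:,4])
    h=cv2.convexHull(np.argwhere(l==k)[:,::-1].astype(np.float32))
    (x,y),ax,_=cv2.fitEllipse(h);return np.array([x+x0,y+y0]),np.round(np.add(ax,1),1)
for n,s,t,r in(("26",(152,228),(491,278),14),("38",(161,289),(480.5,202),18),("51",(236,273),(408.5,206),22),("64",(227,218),(412,278),24)):
    a,b=rim(S,s,r),rim(T,t,r);X,g=tri(a[0],b[0]);print(n,a,b,X.round(1),round(g,1))
ps=[];pb=[]
st=np.array([(586,68),(494,129),(379,201),(236,290)])/5-.4+[335,180]
tt=np.array([(121,429),(243,367),(391,292),(569,203)])/5-.4+[145,190]
def spot(im,c,sgn):
    x0,y0=np.round(c).astype(int)-3;p=im[y0:y0+7,x0:x0+7]
    w=np.clip(p[:,:,0]-p[:,:,2]+40,0,None)*1.0  # bluish vs. wood
    w*= (p.sum(2)>250 if sgn else 1)
    yy,xx=np.mgrid[:7,:7];return np.array([(w*xx).sum(),(w*yy).sum()])/w.sum()+[x0,y0]
ts=[spot(T,c,1) for c in tt];print(tt.round(1).tolist(),np.round(ts,1).tolist())
P=[]
for s,t in zip(st,ts):
    X,g=tri(s,t);P.append(X);print('tip',X.round(1),round(g,1))
P=np.array(P);q=np.array([-112.5,-56.5,12,93.5])
print('top@63',[plane('top',t,63)[:2].round(1).tolist() for t in ts])
print('scn@63',[plane('scene',t,63)[:2].round(1).tolist() for t in st])
z=P[:,0]+1j*P[:,1];u=np.sum((z-z.mean())*(q-q.mean()));u/=abs(u);c=z.mean()-u*q.mean()
print('yaw',np.angle(u,deg=1),'fit',[(round(v.real,1),round(v.imag,1)) for v in c+u*q])
for n,s,t in(("drum",(303,205),(363,306)),):
    print(n,tri(np.array(s)/4-.4+[115,195],np.array(t)/3.8-.4+[355,165]))
E
python3 m.py
```

```text
26 (array([152.16753578, 228.22132683]), array([11.4, 15.9])) (array([490.11781788, 277.7592802 ]), array([14. , 16.1])) [ 474.9 -305.    81.3] 0.9
38 (array([160.77041435, 288.18424797]), array([17.6, 23.1])) (array([479.46616745, 201.04504013]), array([19.9, 21.7])) [ 627.7 -285.9   81.7] 1.5
51 (array([235.87697411, 272.98347473]), array([23.2, 28. ])) (array([407.6290741 , 205.82799911]), array([26.4, 28.3])) [ 617.2 -143.4   81. ] 2.5
64 (array([226.72373009, 217.52461624]), array([24.7, 32.4])) (array([411.36613464, 277.60000801]), array([32.9, 36.4])) [ 473.6 -150.8   81.9] 3.1
[[168.8, 275.4], [193.2, 263.0], [222.8, 248.0], [258.4, 230.2]] [[169.0, 275.7], [193.6, 263.2], [223.4, 248.2], [258.7, 230.3]]
tip [472.6 341.5  62.5] 1.3
tip [498.6 291.6  60.5] 1.8
tip [529.8 230.9  60.8] 1.8
tip [567.3 158.7  62.2] 1.5
top@63 [[472.7, 341.9], [498.7, 291.9], [529.9, 231.3], [567.3, 159.3]]
scn@63 [[473.1, 340.5], [500.7, 289.6], [531.6, 229.2], [567.9, 157.7]]
yaw -62.63158564936706 fit [(np.float64(472.6), np.float64(341.5)), (np.float64(498.4), np.float64(291.8)), (np.float64(529.9), np.float64(230.9)), (np.float64(567.3), np.float64(158.5))]
drum (array([ 538.68652049, -226.93066564,   85.27862109]), np.float64(3.1420958789499016))
```

```bash
for g in 0.6 0.64 0.68; do sed "s/G>0.55/G>$g/" m.py | python3 - | head -4; done
```

```text
26 (array([151.37880993, 227.86839962]), array([11. , 14.1])) (array([490.11781788, 277.7592802 ]), array([14. , 16.1])) [ 474.9 -305.5   82.4] 2.5
38 (array([160.29342079, 288.01237679]), array([17.3, 22.2])) (array([479.46616745, 201.04504013]), array([19.9, 21.7])) [ 627.6 -286.2   82.2] 2.4
51 (array([235.73190117, 272.8779068 ]), array([23. , 27.8])) (array([407.6290741 , 205.82799911]), array([26.4, 28.3])) [ 617.1 -143.5   81.3] 2.7
64 (array([226.58465385, 217.43316078]), array([24.5, 32.3])) (array([411.36613464, 277.60000801]), array([32.9, 36.4])) [ 473.6 -150.9   82.2] 3.4
26 (array([151.38079929, 227.85028458]), array([10.9, 14.1])) (array([490.11781788, 277.7592802 ]), array([14. , 16.1])) [ 474.9 -305.5   82.4] 2.5
38 (array([160.14724541, 288.01808739]), array([17.3, 21.9])) (array([479.48003578, 201.05317688]), array([19.9, 21.6])) [ 627.6 -286.3   82.2] 2.6
51 (array([235.74922562, 272.78473091]), array([22.7, 27.9])) (array([407.6290741 , 205.82799911]), array([26.4, 28.3])) [ 617.1 -143.4   81.5] 2.7
64 (array([226.56643867, 217.4127388 ]), array([24.5, 32.2])) (array([411.39443016, 277.61808968]), array([32.9, 36.3])) [ 473.6 -150.9   82.2] 3.4
26 (array([151.17474937, 227.67191792]), array([10.5, 13.9])) (array([490.19821072, 277.80449772]), array([14.1, 15.8])) [ 474.8 -305.7   82.9] 2.8
38 (array([160.1050415 , 287.95063972]), array([17.1, 21.9])) (array([479.58340073, 201.05891418]), array([20. , 21.2])) [ 627.5 -286.4   82.4] 2.5
51 (array([235.72086334, 272.71275902]), array([22.6, 27.8])) (array([407.79178429, 205.78933334]), array([26.4, 27.8])) [ 617.1 -143.6   81.9] 2.5
64 (array([226.5510788 , 217.27836227]), array([24.2, 32.1])) (array([411.56691742, 277.65207481]), array([33.1, 35.8])) [ 473.5 -151.    82.6] 3.1
```

Add to h.py:
```python
from scipy.spatial.transform import Rotation as Ro
def deltas(*pts,step=45):
    s=ctrl.read_state();R=Ro.from_euler('xyz',s["tool_rot"]).as_matrix();p=s["eef_pos"]
    print('t',round(s["clock"],2),'pos',p.round(1),'rpy',np.degrees(s["tool_rot"]).round(1),'w',round(s["width"],1),'gf',round(s["gripper_force"],1),'q',s["qpos"].round(2))
    for q in pts:
        d=R.T@(np.array(q,float)-p);n=max(1,int(np.ceil(np.linalg.norm(d)/step)));print(q,'rows',n,'per row m',(d/n/1000).round(5));p=np.array(q,float)
```

```text
(no output)
```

Call:
carry_out(deltas=[0, 0, 10, 0, 0, 0, -1, 0, 0, 10, 0, 0, 0, -1, 0, 0, 10, 0, 0, 0, -1, 0, 0, 9.7, 0, 0, 0, -1, 0, 0, 0, 0, 0, 0, -1])

```text
clock: 0.72
eef_pos: [252.7, 598.6, 230.8]
tool_rot: [-3.141, 0.001, 2.051]
force: [0.1, -0.3, -0.6]
width: 85.8
gripper_force: 0.0
```

```bash
python3 -c "
from h import *
deltas((520,150,200),(474.5,-306.3,150),(474.5,-306.3,40))"
```

```text
t 0.72 pos [252.7 598.6 230.8] rpy [-1.800e+02  1.000e-01  1.175e+02] w 85.8 gf 0.0 q [-1.35  0.64  0.23  1.52 -0.16  1.   -0.6 ]
(520, 150, 200) rows 12 per row m [-0.04344  0.0025   0.00261]
(474.5, -306.3, 150) rows 11 per row m [-0.03488 -0.02282  0.00459]
(474.5, -306.3, 40) rows 3 per row m [4.000e-05 2.000e-05 3.667e-02]
```

Call:
carry_out(deltas=[0, 0, 0, -0.0434, 0.0025, 0.0026, -1, 0, 0, 0, -0.0434, 0.0025, 0.0026, -1, 0, 0, 0, -0.0434, 0.0025, 0.0026, -1, 0, 0, 0, -0.0434, 0.0025, 0.0026, -1, 0, 0, 0, -0.0434, 0.0025, 0.0026, -1, 0, 0, 0, -0.0434, 0.0025, 0.0026, -1, 0, 0, 0, -0.0434, 0.0025, 0.0026, -1, 0, 0, 0, -0.0434, 0.0025, 0.0026, -1, 0, 0, 0, -0.0434, 0.0025, 0.0026, -1, 0, 0, 0, -0.0434, 0.0025, 0.0026, -1, 0, 0, 0, -0.0434, 0.0025, 0.0026, -1, 0, 0, 0, -0.0434, 0.0025, 0.0026, -1])

```text
clock: 2.22
eef_pos: [519.8, 149.0, 200.0]
tool_rot: [3.141, -0.0, 2.053]
force: [0.6, 1.3, -0.2]
width: 85.1
gripper_force: 0.0
```

Call:
carry_out(deltas=[0, 0, 0, -0.0349, -0.0228, 0.0046, -1, 0, 0, 0, -0.0349, -0.0228, 0.0046, -1, 0, 0, 0, -0.0349, -0.0228, 0.0046, -1, 0, 0, 0, -0.0349, -0.0228, 0.0046, -1, 0, 0, 0, -0.0349, -0.0228, 0.0046, -1, 0, 0, 0, -0.0349, -0.0228, 0.0046, -1, 0, 0, 0, -0.0349, -0.0228, 0.0046, -1, 0, 0, 0, -0.0349, -0.0228, 0.0046, -1, 0, 0, 0, -0.0349, -0.0228, 0.0046, -1, 0, 0, 0, -0.0349, -0.0228, 0.0046, -1, 0, 0, 0, -0.0349, -0.0228, 0.0046, -1, 0, 0, 0, 0, 0, 0, -1])

```text
clock: 3.72
eef_pos: [471.6, -310.4, 149.2]
tool_rot: [-3.14, 0.002, 2.046]
force: [-0.2, 0.1, -0.9]
width: 85.4
gripper_force: 0.0
```

```bash
python3 -c "
from h import *
deltas((474.5,-306.3,150),(474.5,-306.3,40))
i=ctrl.get_image('top')[:,:,::-1];j=ctrl.get_image('scene')[:,:,::-1]
c=lambda i,x,y:cv2.resize(i[y:y+150,x:x+130],None,fx=3,fy=3,interpolation=2)
cv2.imwrite('pics/a1.png',np.hstack([c(i,410,200),c(j,90,150)]))"
```

```text
t 3.73 pos [ 471.6 -310.4  149.2] rpy [-1.799e+02  1.000e-01  1.172e+02] w 85.4 gf 0.0 q [ 0.43  0.62  0.16  1.85 -0.14  0.69  1.14]
(474.5, -306.3, 150) rows 1 per row m [ 0.00233  0.00449 -0.00084]
(474.5, -306.3, 40) rows 3 per row m [7.000e-05 6.000e-05 3.667e-02]
```

View pics/a1.png

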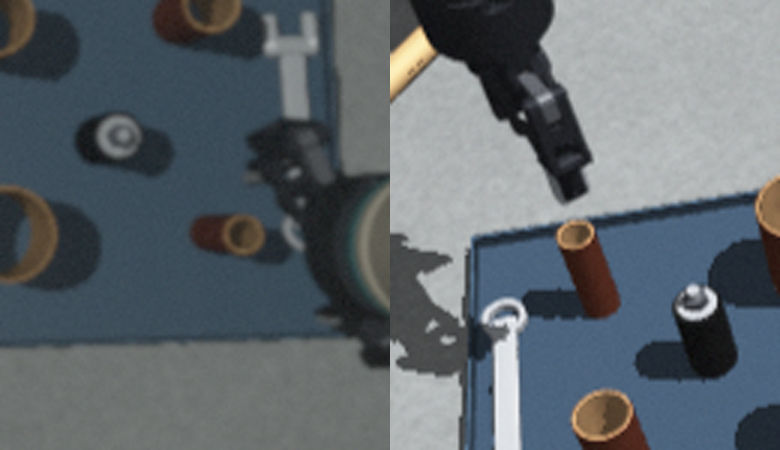

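```bash
python3 -c "
from h import *
for z in(149,220):
  p=(471.6,-310.4,z);print((proj('top',p)-[410,200])*3,(proj('scene',p)-[90,150])*3+[390,0])"
```

```text
[285.75763562 240.42442894] [543.36053367 165.74507346]
[330.34164508 242.82830508] [513.17098914  88.43350188]
```

Call:
carry_out(deltas=[0, 0, 0, 0.0023, 0.0045, 0, -1, 0, 0, 0, 0, 0, 0.03, -1, 0, 0, 0, 0, 0, 0.03, -1, 0, 0, 0, 0, 0, 0.01, -1, 0, 0, 0, 0, 0, 0, -1, 0, 0, 0, 0, 0, 0, -1])

```text
clock: 4.58
eef_pos: [477.0, -302.1, 80.6]
tool_rot: [3.141, 0.002, 2.049]
force: [0.1, 0.1, -0.2]
width: 85.3
gripper_force: 0.0
```

```bash
python3 -c "
from h import *
deltas((474.5,-306.3,40))"
```

```text
t 4.58 pos [ 477.  -302.1   80.6] rpy [1.799e+02 1.000e-01 1.174e+02] w 85.3 gf 0.0 q [ 0.43  0.72  0.13  1.89 -0.17  0.54  1.15]
(474.5, -306.3, 40) rows 1 per row m [-0.0025  -0.00415  0.04057]
```

Call:
carry_out(deltas=[0, 0, 0, -0.0025, -0.004, 0, -1, 0, 0, 0, 0, 0, 0.02, -1, 0, 0, 0, 0, 0, 0.02, -1, 0, 0, 0, 0, 0, 0, -1, 0, 0, 0, 0, 0, 0, -1, 0, 0, 0, 0, 0, 0, -1])

```text
clock: 5.32
eef_pos: [474.3, -306.5, 40.5]
tool_rot: [3.141, 0.002, 2.049]
force: [1.3, -0.4, 0.8]
width: 85.3
gripper_force: 0.0
```

```bash
python3 -c "
from h import *
deltas((474.5,-306.3,40))
i=ctrl.get_image('top')[:,:,::-1];j=ctrl.get_image('scene')[:,:,::-1]
c=lambda i,x,y:cv2.resize(i[y:y+150,x:x+130],None,fx=3,fy=3,interpolation=2)
cv2.imwrite('pics/a2.png',np.hstack([c(i,410,200),c(j,90,150)]))"
```

```text
t 5.33 pos [ 474.3 -306.5   40.5] rpy [1.800e+02 1.000e-01 1.174e+02] w 85.3 gf 0.0 q [ 0.45  0.79  0.11  1.9  -0.18  0.46  1.17]
(474.5, -306.3, 40) rows 1 per row m [9.0e-05 3.0e-04 4.8e-04]
```

View pics/a2.png

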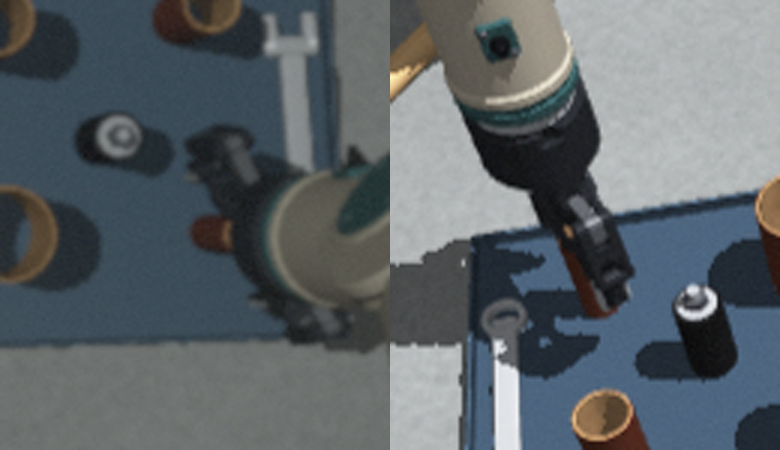

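The fingers straddle the sleeve: in a2.png its top is hidden between them at about (580,240). I'll close and lift a little.

Call:
carry_out(deltas=[0, 0, 0, 0, 0, 0, 1, 0, 0, 0, 0, 0, 0, 1, 0, 0, 0, 0, 0, 0, 1, 0, 0, 0, 0, 0, 0, 1, 0, 0, 0, 0, 0, 0, 1, 0, 0, 0, 0, 0, 0, 1, 0, 0, 0, 0, 0, 0, 1, 0, 0, 0, 0, 0, 0, 1])

```text
clock: 6.42
eef_pos: [473.8, -306.1, 39.6]
tool_rot: [3.141, 0.0, 2.049]
force: [-1.1, 0.4, 4.4]
width: 24.2
gripper_force: 58.7
```

```bash
python3 -c "
from h import *
deltas((474.5,-306.3,150),(472.6,341.5,150),(472.6,341.5,57))"
```

```text
t 6.42 pos [ 473.8 -306.1   39.6] rpy [180.    0.  117.4] w 24.2 gf 58.7 q [ 0.45  0.79  0.11  1.9  -0.18  0.46  1.17]
(474.5, -306.3, 150) rows 3 per row m [-0.00018  0.00019 -0.03679]
(472.6, 341.5, 150) rows 15 per row m [ 0.0384   0.01975 -0.     ]
(472.6, 341.5, 57) rows 3 per row m [ 0.    -0.     0.031]
```

Call:
carry_out(deltas=[0, 0, 0, 0, 0, -0.0367, 1, 0, 0, 0, 0, 0, -0.0367, 1, 0, 0, 0, 0, 0, -0.0367, 1, 0, 0, 0, 0, 0, 0, 1, 0, 0, 0, 0.0384, 0.0198, 0, 1, 0, 0, 0, 0.0384, 0.0198, 0, 1, 0, 0, 0, 0.0384, 0.0198, 0, 1, 0, 0, 0, 0.0384, 0.0198, 0, 1, 0, 0, 0, 0.0384, 0.0198, 0, 1, 0, 0, 0, 0.0384, 0.0198, 0, 1, 0, 0, 0, 0.0384, 0.0198, 0, 1, 0, 0, 0, 0.0384, 0.0198, 0, 1])

```text
clock: 7.92
eef_pos: [472.2, 40.9, 148.5]
tool_rot: [-3.14, -0.0, 2.049]
force: [0.3, -1.1, -0.1]
width: 24.1
gripper_force: 58.8
```

Call:
carry_out(deltas=[0, 0, 0, 0.0384, 0.0198, 0, 1, 0, 0, 0, 0.0384, 0.0198, 0, 1, 0, 0, 0, 0.0384, 0.0198, 0, 1, 0, 0, 0, 0.0384, 0.0198, 0, 1, 0, 0, 0, 0.0384, 0.0198, 0, 1, 0, 0, 0, 0.0384, 0.0198, 0, 1, 0, 0, 0, 0.0384, 0.0198, 0, 1, 0, 0, 0, 0, 0, 0, 1, 0, 0, 0, 0, 0, 0, 1, 0, 0, 0, 0, 0, 0, 1, 0, 0, 0, 0, 0, 0, 1])

```text
clock: 9.3
eef_pos: [472.7, 340.8, 149.6]
tool_rot: [-3.141, 0.0, 2.047]
force: [0.9, -0.7, 1.2]
width: 24.4
gripper_force: 58.8
```

```bash
python3 -c "
from h import *
deltas((472.6,341.5,150),(472.6,341.5,57))
i=ctrl.get_image('top')[:,:,::-1];j=ctrl.get_image('scene')[:,:,::-1]
c=lambda i,x,y:cv2.resize(i[y:y+150,x:x+130],None,fx=3,fy=3,interpolation=2)
cv2.imwrite('pics/a3.png',np.hstack([c(i,90,200),c(j,370,100)]))"
```

```text
t 9.3 pos [472.7 340.8 149.6] rpy [-180.     0.   117.3] w 24.4 gf 58.8 q [-0.84  0.65  0.26  1.8  -0.24  0.73  0.03]
(472.6, 341.5, 150) rows 1 per row m [ 0.00069  0.00024 -0.00042]
(472.6, 341.5, 57) rows 3 per row m [1.0e-05 1.0e-05 3.1e-02]
```

View pics/a3.png

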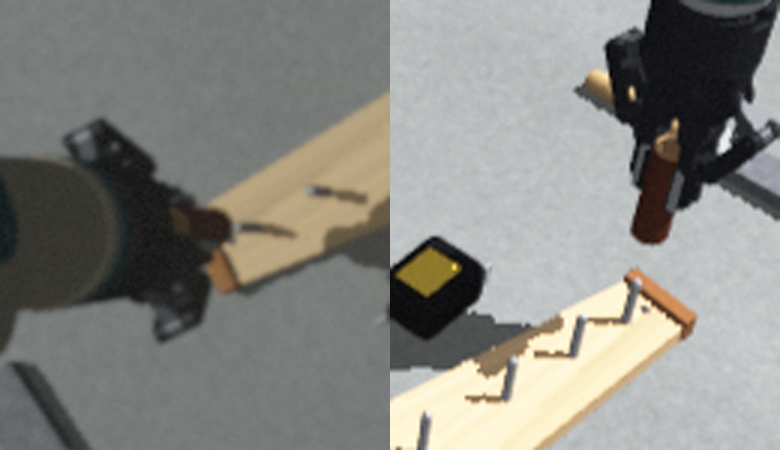

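In a3.png the sleeve hangs upright above the narrow-end peg. Its lower end is at (651,235) in the scene half and about (217,226) in the top half.

```bash
python3 -c "
from h import *
A=np.array([472.7,340.8,0])
for z in(112,192):
  print(z,((proj('top',A+[0,0,z])-[90,200])*3).round(1),((proj('scene',A+[0,0,z])-[370,100])*3+[390,0]).round(1))
im=cv2.imread('pics/a3.png').astype(int);B,G,R=[im[:,:,i] for i in range(3)]
m=((R-B>25)&(G<0.62*R)&(R<130)).astype(np.uint8)
for x0,x1,y0,y1 in((150,260,180,260),(600,700,120,250)):
  n,l,s,c=cv2.connectedComponentsWithStats(m[y0:y1,x0:x1]);k=1+np.argmax(s[1:,4]);print(s[k],c[k]+[x0,y0]);
  p=np.argwhere(l==k)
  for r in range(0,y1-y0,8):
    q=p[p[:,0]==r][:,1]
    if len(q):print(r+y0,q.min()+x0,q.max()+x0,end=' | ')
  print()
"
```

```text
112 [213.8 227.8] [648.9 231.6]
192 [167.2 229.2] [672.7 146.5]Traceback (most recent call last):
  File "<string>", line 9, in <module>
    n,l,s,c=cv2.connectedComponentsWithStats(m[y0:y1,x0:x1]);k=1+np.argmax(s[1:,4]);print(s[k],c[k]+[x0,y0]);
                                                                 ~~~~~~~~~^^^^^^^^^
    return _wrapfunc(a, 'argmax', axis=axis, out=out, **kwds)
    return bound(*args, **kwds)
ValueError: attempt to get argmax of an empty sequence
```

Call:
carry_out(deltas=[0, 0, 0, 0.0007, 0.0002, 0.03, 1, 0, 0, 0, 0, 0, 0.03, 1, 0, 0, 0, 0, 0, 0.025, 1, 0, 0, 0, 0, 0, 0.008, 1, 0, 0, 0, 0, 0, 0, 1, 0, 0, 0, 0, 0, 0, 1, 0, 0, 0, 0, 0, 0, 1])

```text
clock: 10.28
eef_pos: [472.8, 343.2, 57.6]
tool_rot: [3.14, -0.0, 2.049]
force: [0.7, 0.2, -0.5]
width: 24.3
gripper_force: 58.8
```

Call:
carry_out(deltas=[0, 0, 0, 0, 0, 0.0015, 1, 0, 0, 0, 0, 0, 0, 1, 0, 0, 0, 0, 0, 0, 1])

```text
clock: 10.65
eef_pos: [472.2, 342.8, 55.1]
tool_rot: [-3.142, -0.0, 2.049]
force: [1.1, -0.9, -0.6]
width: 24.7
gripper_force: 58.8
```

```bash
python3 -c "
from h import *
deltas((472.6,341.5,55.5))
i=ctrl.get_image('top')[:,:,::-1];j=ctrl.get_image('scene')[:,:,::-1]
c=lambda i,x,y:cv2.resize(i[y:y+150,x:x+130],None,fx=3,fy=3,interpolation=2)
cv2.imwrite('pics/a4.png',np.hstack([c(i,90,200),c(j,370,100)]))"
```

```text
t 10.65 pos [472.2 342.8  55.1] rpy [-180.    -0.   117.4] w 24.7 gf 58.8 q [-0.8   0.79  0.2   1.85 -0.28  0.54  0.07]
(472.6, 341.5, 55.5) rows 1 per row m [-0.00131 -0.00023 -0.00039]
```

Call:
carry_out(deltas=[0, 0, 0, -0.0013, -0.0002, 0, 1, 0, 0, 0, 0, 0, 0, 1, 0, 0, 0, 0, 0, 0, -1, 0, 0, 0, 0, 0, 0, -1, 0, 0, 0, 0, 0, 0, -1, 0, 0, 0, 0, 0, 0, -1, 0, 0, 0, 0, 0, 0, -1, 0, 0, 0, 0, 0, -0.03, -1, 0, 0, 0, 0, 0, -0.035, -1, 0, 0, 0, 0, 0, -0.035, -1])

```text
clock: 12.0
eef_pos: [472.5, 341.4, 156.1]
tool_rot: [-3.141, 0.0, 2.049]
force: [-0.5, 0.0, -0.7]
width: 85.6
gripper_force: 0.0
```

```bash
python3 -c "
from h import *
deltas((627,-287,155),(627,-287,40))"
```

```text
t 12.0 pos [472.5 341.4 156.1] rpy [-180.     0.   117.4] w 85.6 gf 0.0 q [-0.84  0.64  0.27  1.79 -0.24  0.74  0.03]
(627, -287, 155) rows 15 per row m [-4.193e-02 -1.013e-02  8.000e-05]
(627, -287, 40) rows 3 per row m [0.000e+00 1.000e-05 3.833e-02]
```

Call:
carry_out(deltas=[0, 0, 0, -0.042, -0.0101, 0, -1, 0, 0, 0, -0.042, -0.0101, 0, -1, 0, 0, 0, -0.042, -0.0101, 0, -1, 0, 0, 0, -0.042, -0.0101, 0, -1, 0, 0, 0, -0.042, -0.0101, 0, -1, 0, 0, 0, -0.042, -0.0101, 0, -1, 0, 0, 0, -0.042, -0.0101, 0, -1, 0, 0, 0, -0.042, -0.0101, 0, -1, 0, 0, 0, -0.042, -0.0101, 0, -1, 0, 0, 0, -0.042, -0.0101, 0, -1, 0, 0, 0, -0.042, -0.0101, 0, -1, 0, 0, 0, -0.042, -0.0101, 0, -1])

```text
clock: 13.5
eef_pos: [597.1, -163.1, 155.1]
tool_rot: [3.141, -0.0, 2.049]
force: [0.5, 0.1, -0.2]
width: 85.6
gripper_force: 0.0
```

Call:
carry_out(deltas=[0, 0, 0, -0.042, -0.0101, 0, -1, 0, 0, 0, -0.042, -0.0101, 0, -1, 0, 0, 0, -0.042, -0.0101, 0, -1, 0, 0, 0, 0, 0, 0.03, -1, 0, 0, 0, 0, 0, 0.03, -1, 0, 0, 0, 0, 0, 0, -1, 0, 0, 0, 0, 0, 0, -1, 0, 0, 0, 0, 0, 0, -1])

```text
clock: 14.5
eef_pos: [629.0, -288.0, 96.8]
tool_rot: [3.14, 0.002, 2.049]
force: [-0.4, 0.1, -0.2]
width: 85.6
gripper_force: 0.0
```

```bash
python3 -c "
from h import *
deltas((627,-287,40))
i=ctrl.get_image('top')[:,:,::-1];j=ctrl.get_image('scene')[:,:,::-1]
c=lambda i,x,y:cv2.resize(i[y:y+100,x:x+130],None,fx=3,fy=3,interpolation=2)
cv2.imwrite('pics/a5.png',np.vstack([np.hstack([c(i,130,210),c(j,370,120)]),np.hstack([c(i,420,150),c(j,100,220)])]))"
```

```text
t 14.5 pos [ 629.  -288.    96.8] rpy [1.799e+02 1.000e-01 1.174e+02] w 85.6 gf 0.0 q [ 0.29  0.84  0.18  1.5  -0.19  0.81  1.02]
(627, -287, 40) rows 2 per row m [ 0.00096 -0.00073  0.0284 ]
```

View pics/a5.png

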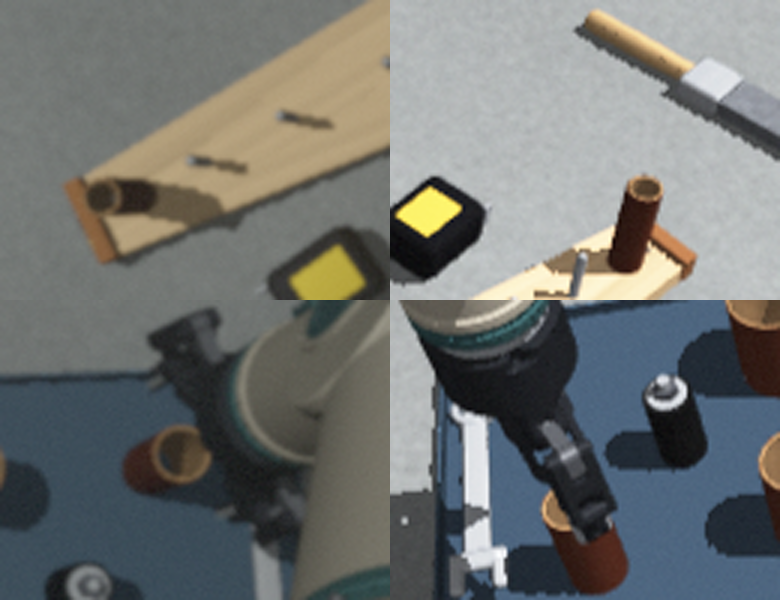

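Sleeve 26 stands upright on the narrow-end peg: in a5.png its rim is at (105,196) in the top view and (645,188) in the scene view. The gripper is over sleeve 38.

```bash
python3 -c "
from h import *
print(tri((454.7,182.3),(164.7,275)))"
```

```text
(array([474.4766608 , 339.04937373,  98.55499625]), np.float64(0.6301200306673048))
```

Call:
carry_out(deltas=[0, 0, 0, 0.0019, -0.0015, 0.02, -1, 0, 0, 0, 0, 0, 0.02, -1, 0, 0, 0, 0, 0, 0.016, -1, 0, 0, 0, 0, 0, 0, -1, 0, 0, 0, 0, 0, 0, -1, 0, 0, 0, 0, 0, 0, 1, 0, 0, 0, 0, 0, 0, 1, 0, 0, 0, 0, 0, 0, 1, 0, 0, 0, 0, 0, 0, 1, 0, 0, 0, 0, 0, 0, 1, 0, 0, 0, 0, 0, 0, 1, 0, 0, 0, 0, 0, 0, 1])

```text
clock: 16.1
eef_pos: [626.1, -286.7, 39.8]
tool_rot: [3.141, 0.001, 2.049]
force: [-0.4, 0.7, 5.7]
width: 37.3
gripper_force: 59.8
```

```bash
python3 -c "
from h import *
deltas((627,-287,155),(498.4,291.8,155))"
```

```text
t 16.1 pos [ 626.1 -286.7   39.8] rpy [180.    0.  117.4] w 37.3 gf 59.8 q [ 0.3   0.91  0.16  1.53 -0.2   0.71  1.03]
(627, -287, 155) rows 3 per row m [-0.00023  0.00024 -0.0384 ]
(498.4, 291.8, 155) rows 14 per row m [ 4.093e-02  1.087e-02 -2.000e-05]
```

Call:
carry_out(deltas=[0, 0, 0, 0, 0, -0.0384, 1, 0, 0, 0, 0, 0, -0.0384, 1, 0, 0, 0, 0, 0, -0.0384, 1, 0, 0, 0, 0, 0, 0, 1, 0, 0, 0, 0.0409, 0.0109, 0, 1, 0, 0, 0, 0.0409, 0.0109, 0, 1, 0, 0, 0, 0.0409, 0.0109, 0, 1, 0, 0, 0, 0.0409, 0.0109, 0, 1, 0, 0, 0, 0.0409, 0.0109, 0, 1, 0, 0, 0, 0.0409, 0.0109, 0, 1, 0, 0, 0, 0.0409, 0.0109, 0, 1, 0, 0, 0, 0.0409, 0.0109, 0, 1])

```text
clock: 17.6
eef_pos: [551.4, 45.4, 153.0]
tool_rot: [-3.139, -0.001, 2.049]
force: [1.3, -0.1, 0.2]
width: 37.2
gripper_force: 60.1
```

Call:
carry_out(deltas=[0, 0, 0, 0.0409, 0.0109, 0, 1, 0, 0, 0, 0.0409, 0.0109, 0, 1, 0, 0, 0, 0.0409, 0.0109, 0, 1, 0, 0, 0, 0.0409, 0.0109, 0, 1, 0, 0, 0, 0.0409, 0.0109, 0, 1, 0, 0, 0, 0.0409, 0.0109, 0, 1, 0, 0, 0, 0, 0, 0.02, 1, 0, 0, 0, 0, 0, 0, 1, 0, 0, 0, 0, 0, 0, 1, 0, 0, 0, 0, 0, 0, 1])

```text
clock: 18.85
eef_pos: [498.5, 291.4, 134.8]
tool_rot: [3.141, 0.0, 2.047]
force: [-0.5, 0.8, 0.1]
width: 37.2
gripper_force: 60.1
```

```bash
python3 -c "
from h import *
deltas((498.4,291.8,130))
s=ctrl.read_state()['eef_pos'];A=s-[0,0,36.8]
i=ctrl.get_image('top')[:,:,::-1];j=ctrl.get_image('scene')[:,:,::-1]
cv2.imwrite('pics/t6.png',i);cv2.imwrite('pics/s6.png',j)
c=lambda i,x,y:cv2.resize(i[y:y+100,x:x+100],None,fx=4,fy=4,interpolation=2)
print((proj('top',A)-[150,210])*4,(proj('scene',A)-[380,140])*4+[400,0])
cv2.imwrite('pics/a6.png',np.hstack([c(i,150,210),c(j,380,140)]))"
```

```text
t 18.85 pos [498.5 291.4 134.8] rpy [180.    0.  117.3] w 37.2 gf 60.1 q [-0.74  0.66  0.25  1.82 -0.24  0.69  0.13]
(498.4, 291.8, 130) rows 1 per row m [0.00044 0.00013 0.00477]
[155.73049152 212.10049619] [626.53287161 213.52281108]
```

View pics/a6.png

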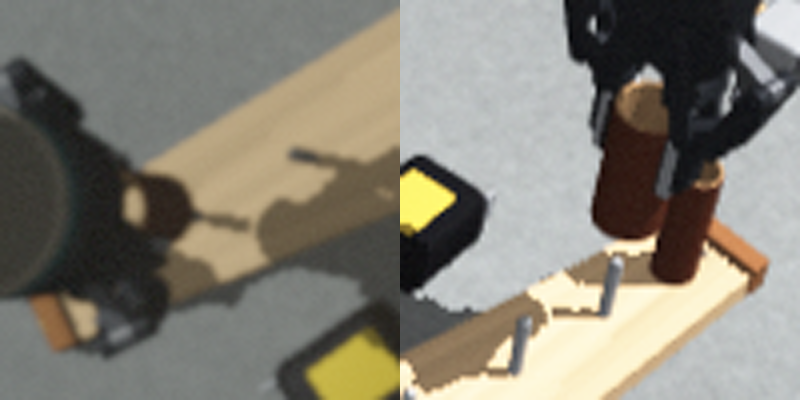

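The sleeve hangs over peg 2, with its lower end centred near (153,209) in the top half and (629,213) in the scene half. That agrees with the predictions to about 1 px. I'll refine the peg locations using the shafts in the scene view.

```bash
python3 -c "
from h import *
S=cv2.imread('pics/scene0.png').astype(int);T=cv2.imread('pics/top0.png').astype(int)
q=np.array([-112.5,-56.5,12,93.5])
def fit(P):
  z=P[:,0]+1j*P[:,1];u=np.sum((z-z.mean())*(q-q.mean()));u/=abs(u);v=z.mean()+u*(q-q.mean());return np.c_[v.real,v.imag].round(1).tolist(),round(np.angle(u,deg=1),1)
# shaft centre line in scene: grey pixels per row between tip and base
tip=np.array([(586,70),(494,131),(379,203),(236,292)])/5-.4+[335,180]
bas=np.array([(568,134),(481,191),(368,264),(228,353)])/5-.4+[335,180]
L=[]
for t,b in zip(tip,bas):
  pts=[]
  for r in range(int(t[1])+2,int(b[1])-1):
    x=t[0]+(b[0]-t[0])*(r-t[1])/(b[1]-t[1]);c=np.arange(int(x)-4,int(x)+6);p=S[r,c];w=np.clip(30-(p[:,2]-p[:,0]),0,None)
    if w.sum():pts.append((r,(w*c).sum()/w.sum()))
  pts=np.array(pts);k=np.polyfit(pts[:,0],pts[:,1],1);L.append(k);print(tip[len(L)-1].round(1),np.polyval(k,t[1]).round(1),np.polyval(k,b[1]).round(1),b.round(1))
# scene line gives a vertical plane through each peg; intersect with top ray at z=63
ts=np.array([[169.0,275.7],[193.6,263.2],[223.4,248.2],[258.7,230.3]])
top=np.array([plane('top',t,63)[:2] for t in ts]);print('top',fit(top))
base=np.array([plane('scene',(np.polyval(k,b[1]),b[1]),18)[:2] for k,b in zip(L,bas)]);print('base',base.round(1).tolist(),fit(base))
tt=np.array([plane('scene',(np.polyval(k,t[1]),t[1]),63)[:2] for k,t in zip(L,tip)]);print('tip',tt.round(1).tolist(),fit(tt))
cv2.imwrite('pics/pegs.png',np.hstack([cv2.resize(S[int(t[1])-7:int(t[1])+18,int(t[0])-9:int(t[0])+9].astype(np.uint8),None,fx=10,fy=10,interpolation=0) for t in tip]))
"
```

```text
[451.8 193.6] 451.5 448.8 [448.2 206.4]
[433.4 205.8] 433.5 430.3 [430.8 217.8]
[410.4 220.2] 410.4 408.1 [408.2 232.4]
[381.8 238. ] 381.8 380.1 [380.2 250.2]
top ([[472.7, 341.9], [498.4, 292.2], [529.9, 231.4], [567.4, 159.0]], np.float64(-62.6))
base [[472.0, 343.0], [497.5, 291.3], [529.5, 230.8], [566.3, 158.5]] ([[472.2, 341.9], [497.8, 292.0], [529.0, 231.1], [566.2, 158.6]], np.float64(-62.8))
tip [[474.1, 339.6], [501.9, 289.3], [532.7, 228.8], [568.9, 157.4]] ([[474.9, 339.6], [500.7, 289.8], [532.2, 229.0], [569.7, 156.7]], np.float64(-62.6))
```

Call:
carry_out(deltas=[0, 0, 0, 0, 0, 0.03, 1, 0, 0, 0, 0, 0, 0.03, 1, 0, 0, 0, 0, 0, 0.015, 1, 0, 0, 0, 0, 0, 0.002, 1, 0, 0, 0, 0, 0, 0, 1, 0, 0, 0, 0, 0, 0, 1, 0, 0, 0, 0, 0, 0, 1, 0, 0, 0, 0, 0, 0, 1])

```text
clock: 19.95
eef_pos: [498.0, 292.2, 57.7]
tool_rot: [3.141, -0.0, 2.049]
force: [0.4, 0.7, -1.1]
width: 37.6
gripper_force: 60.1
```

```bash
python3 -c "
from h import *
deltas((498.0,291.7,55.5))"
```

```text
t 19.95 pos [498.  292.2  57.7] rpy [180.   -0.  117.4] w 37.6 gf 60.1 q [-0.71  0.78  0.2   1.86 -0.28  0.53  0.16]
(498.0, 291.7, 55.5) rows 1 per row m [-0.00043 -0.00025  0.00219]
```

Call:
carry_out(deltas=[0, 0, 0, -0.0004, -0.0002, 0.002, 1, 0, 0, 0, 0, 0, 0, 1, 0, 0, 0, 0, 0, 0, -1, 0, 0, 0, 0, 0, 0, -1, 0, 0, 0, 0, 0, 0, -1, 0, 0, 0, 0, 0, 0, -1, 0, 0, 0, 0, 0, 0, -1, 0, 0, 0, 0, 0, -0.03, -1, 0, 0, 0, 0, 0, -0.035, -1, 0, 0, 0, 0, 0, -0.035, -1, 0, 0, 0, 0, 0, 0, -1, 0, 0, 0, 0, 0, 0, -1])

```text
clock: 21.45
eef_pos: [497.4, 291.5, 154.9]
tool_rot: [-3.141, -0.0, 2.049]
force: [-0.8, -0.3, -0.8]
width: 85.4
gripper_force: 0.0
```

```bash
python3 -c "
from h import *
deltas((617,-144.3,155),(617,-144.3,40))"
```

```text
t 21.45 pos [497.4 291.5 154.9] rpy [-180.    -0.   117.4] w 85.4 gf 0.0 q [-0.75  0.63  0.26  1.81 -0.23  0.73  0.12]
(617, -144.3, 155) rows 11 per row m [-4.018e-02 -8.570e-03 -1.000e-05]
(617, -144.3, 40) rows 3 per row m [-1.000e-05  3.000e-05  3.833e-02]
```

Call:
carry_out(deltas=[0, 0, 0, -0.0402, -0.0086, 0, -1, 0, 0, 0, -0.0402, -0.0086, 0, -1, 0, 0, 0, -0.0402, -0.0086, 0, -1, 0, 0, 0, -0.0402, -0.0086, 0, -1, 0, 0, 0, -0.0402, -0.0086, 0, -1, 0, 0, 0, -0.0402, -0.0086, 0, -1, 0, 0, 0, -0.0402, -0.0086, 0, -1, 0, 0, 0, -0.0402, -0.0086, 0, -1, 0, 0, 0, -0.0402, -0.0086, 0, -1, 0, 0, 0, -0.0402, -0.0086, 0, -1, 0, 0, 0, -0.0402, -0.0086, 0, -1])

```text
clock: 22.82
eef_pos: [616.6, -145.6, 153.5]
tool_rot: [-3.139, -0.002, 2.049]
force: [0.6, 0.9, 0.4]
width: 85.6
gripper_force: 0.0
```

Call:
carry_out(deltas=[0, 0, 0, 0, 0, 0.03, -1, 0, 0, 0, 0, 0, 0.03, -1, 0, 0, 0, 0, 0, 0, -1, 0, 0, 0, 0, 0, 0, -1, 0, 0, 0, 0, 0, 0, -1, 0, 0, 0, 0, 0, 0, -1])

```text
clock: 23.58
eef_pos: [617.9, -144.6, 96.3]
tool_rot: [3.14, 0.001, 2.049]
force: [-0.4, -0.2, 0.2]
width: 85.2
gripper_force: 0.0
```

```bash
python3 -c "
from h import *
deltas((617,-144.3,40))
i=ctrl.get_image('top')[:,:,::-1];j=ctrl.get_image('scene')[:,:,::-1]
cv2.imwrite('pics/t7.png',i);cv2.imwrite('pics/s7.png',j)
c=lambda i,x,y:cv2.resize(i[y:y+60,x:x+80],None,fx=5,fy=5,interpolation=2)
d=lambda i,x,y:cv2.resize(i[y:y+60,x:x+80],None,fx=5,fy=5,interpolation=2)
cv2.imwrite('pics/a7.png',np.vstack([np.hstack([c(i,150,230),c(j,400,165)]),np.hstack([d(i,380,170),d(j,200,240)])]))"
```

```text
t 23.57 pos [ 617.9 -144.6   96.3] rpy [1.799e+02 1.000e-01 1.174e+02] w 85.2 gf 0.0 q [ 0.07  0.78  0.19  1.68 -0.21  0.7   0.84]
(617, -144.3, 40) rows 2 per row m [ 0.00038 -0.00039  0.02817]
```

View pics/a7.png

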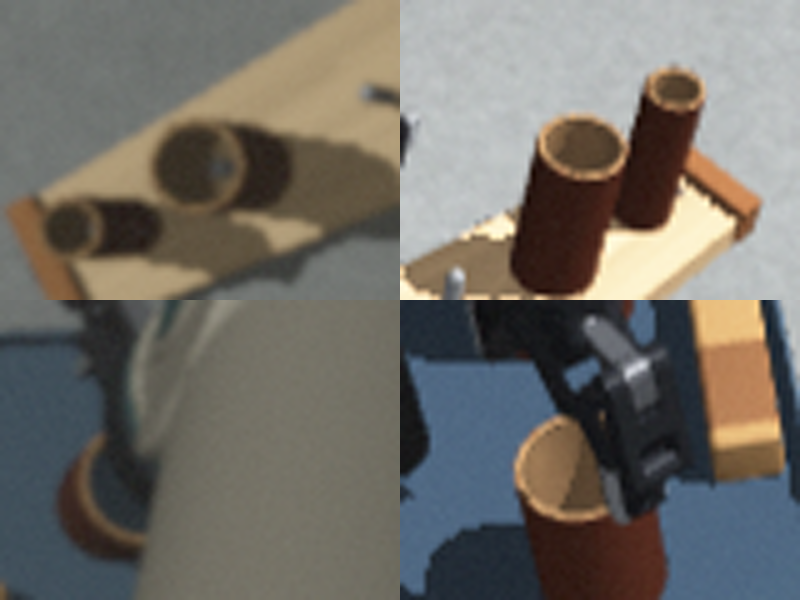

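Both sleeves stand upright. In a7.png the 26 rim is centred at (73,228) in the top view and (675,89) in the scene view, and the 38 rim at (200,165) and (583,148). The gripper is over sleeve 51.

```bash
python3 -c "
from h import *
for t,s in(((164.2,275.2),(454.6,182.4)),((189.6,262.6),(436.2,194.2))):
  print(tri(s,t)[0].round(1),plane('top',t,98).round(1),plane('scene',s,98).round(1))"
```

```text
[474.  339.7  97.8] [474.  339.9  98. ] [474.2 339.4  98. ]
[499.3 290.4  96.5] [499.3 290.   98. ] [500.6 289.7  98. ]
```

Call:
carry_out(deltas=[0, 0, 0, 0.0007, -0.0007, 0.02, -1, 0, 0, 0, 0, 0, 0.02, -1, 0, 0, 0, 0, 0, 0.016, -1, 0, 0, 0, 0, 0, 0, -1, 0, 0, 0, 0, 0, 0, -1, 0, 0, 0, 0, 0, 0, 1, 0, 0, 0, 0, 0, 0, 1, 0, 0, 0, 0, 0, 0, 1, 0, 0, 0, 0, 0, 0, 1, 0, 0, 0, 0, 0, 0, 1, 0, 0, 0, 0, 0, 0, 1, 0, 0, 0, 0, 0, 0, 1])

```text
clock: 25.18
eef_pos: [617.0, -144.5, 40.2]
tool_rot: [3.14, 0.001, 2.049]
force: [-0.3, -1.3, 5.8]
width: 49.7
gripper_force: 62.2
```

```bash
python3 -c "
from h import *
deltas((617,-144.3,155),(529.6,231.2,155))"
```

```text
t 25.18 pos [ 617.  -144.5   40.2] rpy [1.799e+02 1.000e-01 1.174e+02] w 49.7 gf 62.2 q [ 0.09  0.85  0.17  1.7  -0.22  0.6   0.86]
(617, -144.3, 155) rows 3 per row m [ 1.000e-05  7.000e-05 -3.826e-02]
(529.6, 231.2, 155) rows 9 per row m [ 4.151e-02  1.057e-02 -3.000e-05]
```

```bash
python3 -c "
from h import *
for p in((472.4,341.8),(474,339.8),(567,158.8),(568.5,156.5)):
  print(p,[proj('scene',(*p,z)).round(1).tolist() for z in(18,63)],[proj('top',(*p,z)).round(1).tolist() for z in(18,63)])
S=cv2.imread('pics/scene0.png').astype(int);T=cv2.imread('pics/top0.png').astype(int)
print(S[188:211,444:457].sum(2)//3);print((S[188:211,444:457,2]-S[188:211,444:457,0]))
print(T[224:238,252:268].sum(2)//3);print(T[224:238,252:268,2]-T[224:238,252:268,0])
"
```

```text
(472.4, 341.8) [[448.4, 206.6], [452.3, 192.9]] [[176.0, 275.6], [169.1, 275.8]]
(474, 339.8) [[447.8, 207.2], [451.6, 193.5]] [[177.0, 274.9], [170.1, 275.0]]
(567, 158.8) [[380.3, 250.4], [382.2, 237.2]] [[262.1, 232.2], [259.0, 230.4]]
(568.5, 156.5) [[379.4, 251.1], [381.3, 237.9]] [[263.1, 231.5], [260.1, 229.7]]
[[189 189 185 184 182 181 178 181 174 182 186 185 185]
 [187 184 184 185 184 177 156 163 149 175 183 183 182]
 [184 182 183 184 180 164 132 136 141 153 177 184 182]
 [184 186 183 181 150 134 150 140 139 138 156 173 175]
 [184 186 187 179  79 104 129 148 172 147 140 150 162]
 [187 184 188 189  59  59  97 145 198 188 139 139 142]
 [187 202 218 221 169  67  73 108 169 197 139 142 138]
 [217 226 233 234 227  91  75  97 123 141 131 139 141]
 [233 234 233 234 229 146  84  93 103 107 101 128 138]
 [232 233 235 231 228 172  86  97 111  76  53  87 124]
 [234 232 232 231 227 103  86 103 149 168  64  57  79]
 [232 231 232 232 221  78  90 112 185 226 170  78  57]
 [232 232 234 232 186  84  94 126 208 230 229 189 167]
 [233 235 235 230 145  87  98 149 225 220 213 223 224]
 [234 234 
[... 2705 characters left out ...]
54 55 56 56 54 56 54 56 55 55 54 54]
 [56 55 57 56 56 56 55 56 55 55 55 54 56 54 54 54]
 [56 56 55 56 56 55 57 53 56 54 54 55 54 55 55 55]
 [56 56 56 55 55 54 53 53 54 54 55 55 56 55 54 55]
 [56 57 55 55 53 47 41 43 48 52 53 53 55 54 56 56]
 [55 56 56 54 50 34 18 18 32 45 51 54 54 55 56 55]
 [55 55 56 54 46 24  6  2 12 27 39 47 53 53 54 54]
 [55 56 55 55 48 30 10  4  6 12 22 36 44 47 47 45]
 [55 55 55 56 52 45 34 26 17 13 17 26 34 37 37 38]
 [55 55 56 55 55 54 50 45 39 34 32 34 33 34 33 34]
 [55 55 55 57 53 55 54 53 52 49 49 46 44 41 40 40]
 [54 54 55 55 56 56 55 57 56 54 54 53 53 53 52 50]
 [54 56 56 54 56 55 56 56 56 55 56 54 55 54 56 54]
 [56 55 55 56 56 55 55 55 56 57 56 56 56 56 56 56]]
```

Call:
carry_out(deltas=[0, 0, 0, 0, 0, -0.0383, 1, 0, 0, 0, 0, 0, -0.0383, 1, 0, 0, 0, 0, 0, -0.0383, 1, 0, 0, 0, 0, 0, 0, 1, 0, 0, 0, 0.0415, 0.0106, 0, 1, 0, 0, 0, 0.0415, 0.0106, 0, 1, 0, 0, 0, 0.0415, 0.0106, 0, 1, 0, 0, 0, 0.0415, 0.0106, 0, 1, 0, 0, 0, 0.0415, 0.0106, 0, 1, 0, 0, 0, 0.0415, 0.0106, 0, 1, 0, 0, 0, 0.0415, 0.0106, 0, 1, 0, 0, 0, 0.0415, 0.0106, 0, 1])

```text
clock: 26.68
eef_pos: [537.7, 190.7, 153.0]
tool_rot: [-3.14, -0.0, 2.049]
force: [0.5, -0.3, -1.4]
width: 49.9
gripper_force: 62.2
```

Call:
carry_out(deltas=[0, 0, 0, 0.0415, 0.0106, 0, 1, 0, 0, 0, 0, 0, 0.02, 1, 0, 0, 0, 0, 0, 0, 1, 0, 0, 0, 0, 0, 0, 1, 0, 0, 0, 0, 0, 0, 1])

```text
clock: 27.3
eef_pos: [529.9, 230.5, 134.7]
tool_rot: [3.141, 0.0, 2.047]
force: [-0.5, 0.2, -0.5]
width: 49.7
gripper_force: 62.2
```

Call:
carry_out(deltas=[0, 0, 0, 0.0025, 0, 0.03, 1, 0, 0, 0, 0, 0, 0.03, 1, 0, 0, 0, 0, 0, 0.015, 1, 0, 0, 0, 0, 0, 0.002, 1, 0, 0, 0, 0, 0, 0, 1, 0, 0, 0, 0, 0, 0, 1, 0, 0, 0, 0, 0, 0, 1, 0, 0, 0, 0, 0, 0, 1])

```text
clock: 28.3
eef_pos: [528.3, 233.6, 57.6]
tool_rot: [3.141, -0.0, 2.049]
force: [-0.2, -0.7, -0.5]
width: 49.3
gripper_force: 62.2
```

```bash
python3 -c "
from h import *
deltas((528.5,233.4,55.5))"
```

```text
t 28.3 pos [528.3 233.6  57.6] rpy [180.   -0.  117.4] w 49.3 gf 62.2 q [-0.59  0.78  0.2   1.86 -0.28  0.53  0.27]
(528.5, 233.4, 55.5) rows 1 per row m [-0.00031  0.0001   0.00208]
```

Call:
carry_out(deltas=[0, 0, 0, 0, 0, 0.002, 1, 0, 0, 0, 0, 0, 0, 1, 0, 0, 0, 0, 0, 0, -1, 0, 0, 0, 0, 0, 0, -1, 0, 0, 0, 0, 0, 0, -1, 0, 0, 0, 0, 0, 0, -1, 0, 0, 0, 0, 0, 0, -1, 0, 0, 0, 0, 0, -0.03, -1, 0, 0, 0, 0, 0, -0.035, -1, 0, 0, 0, 0, 0, -0.035, -1, 0, 0, 0, 0, 0, 0, -1, 0, 0, 0, 0, 0, 0, -1])

```text
clock: 29.8
eef_pos: [527.6, 233.4, 154.8]
tool_rot: [-3.141, -0.0, 2.049]
force: [-0.8, -0.7, -1.3]
width: 85.1
gripper_force: 0.0
```

```bash
python3 -c "
from h import *
deltas((473.5,-152.3,155),(473.5,-152.3,40))"
```

```text
t 29.8 pos [527.6 233.4 154.8] rpy [-180.    -0.   117.4] w 85.1 gf 0.0 q [-0.63  0.63  0.26  1.81 -0.23  0.73  0.23]
(473.5, -152.3, 155) rows 9 per row m [-3.529e-02 -2.506e-02 -1.000e-05]
(473.5, -152.3, 40) rows 3 per row m [-1.000e-05  3.000e-05  3.833e-02]
```

Call:
carry_out(deltas=[0, 0, 0, -0.0355, -0.025, 0, -1, 0, 0, 0, -0.0355, -0.025, 0, -1, 0, 0, 0, -0.0355, -0.025, 0, -1, 0, 0, 0, -0.0355, -0.025, 0, -1, 0, 0, 0, -0.0355, -0.025, 0, -1, 0, 0, 0, -0.0355, -0.025, 0, -1, 0, 0, 0, -0.0355, -0.025, 0, -1, 0, 0, 0, -0.0355, -0.025, 0, -1, 0, 0, 0, -0.0355, -0.025, 0, -1, 0, 0, 0, 0, 0, 0.02, -1, 0, 0, 0, 0, 0, 0.025, -1, 0, 0, 0, 0, 0, 0, -1])

```text
clock: 31.3
eef_pos: [473.1, -153.1, 107.9]
tool_rot: [-3.137, -0.004, 2.049]
force: [-0.1, 0.0, 0.0]
width: 85.4
gripper_force: 0.0
```

Call:
carry_out(deltas=[0, 0, 0, 0, 0, 0, -1, 0, 0, 0, 0, 0, 0, -1, 0, 0, 0, 0, 0, 0, -1])

```text
clock: 31.68
eef_pos: [475.8, -153.7, 110.8]
tool_rot: [3.141, 0.001, 2.049]
force: [0.2, 0.6, -0.1]
width: 85.2
gripper_force: 0.0
```

```bash
python3 -c "
from h import *
deltas((474.3,-153.8,40))
i=ctrl.get_image('top')[:,:,::-1];j=ctrl.get_image('scene')[:,:,::-1]
cv2.imwrite('pics/t8.png',i);cv2.imwrite('pics/s8.png',j)
c=lambda i,x,y:cv2.resize(i[y:y+60,x:x+80],None,fx=5,fy=5,interpolation=2)
cv2.imwrite('pics/a8.png',np.vstack([np.hstack([c(i,150,225),c(j,390,165)]),np.hstack([c(i,380,240),c(j,200,185)])]))"
```

```text
t 31.68 pos [ 475.8 -153.7  110.8] rpy [179.9   0.  117.4] w 85.2 gf 0.0 q [ 0.14  0.61  0.17  2.05 -0.21  0.5   0.94]
(474.3, -153.8, 40) rows 2 per row m [ 0.00033 -0.00071  0.03541]
```

View pics/a8.png

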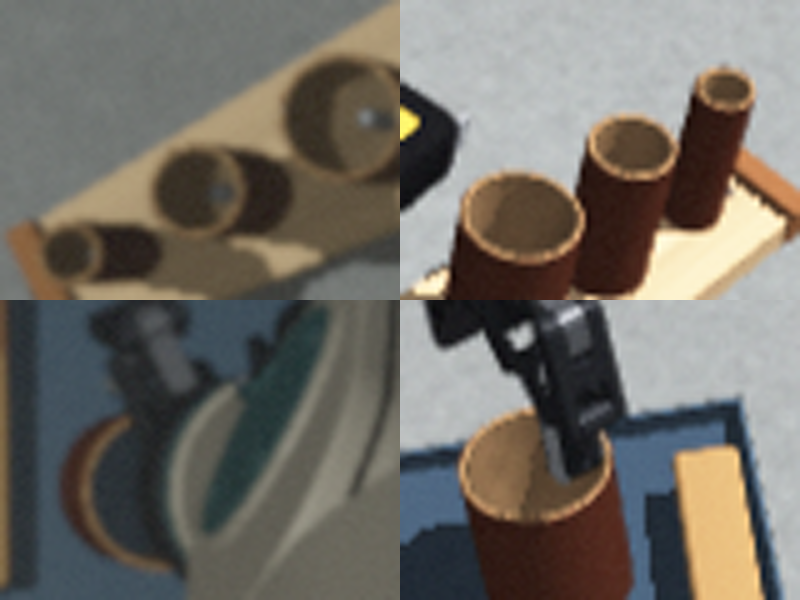

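Sleeve 51 is upright on peg 3: in a8.png its rim is centred at (346,118) in the top view and (523,217) in the scene view. The gripper is over sleeve 64.

```bash
python3 -c "
from h import *
for t,s in(((218.8,248.2),(414.2,208)),):
  print(tri(s,t)[0].round(1),plane('top',t,98).round(1),plane('scene',s,98).round(1))"
```

```text
[528.4 233.4  96. ] [528.3 232.7  98. ] [530.2 232.9  98. ]
```

Call:
carry_out(deltas=[0, 0, 0, 0.0005, -0.0013, 0.02, -1, 0, 0, 0, 0, 0, 0.02, -1, 0, 0, 0, 0, 0, 0.02, -1, 0, 0, 0, 0, 0, 0.01, -1, 0, 0, 0, 0, 0, 0, -1, 0, 0, 0, 0, 0, 0, -1])

```text
clock: 32.52
eef_pos: [474.4, -154.1, 40.8]
tool_rot: [3.141, 0.001, 2.049]
force: [-1.1, 0.2, 0.4]
width: 85.4
gripper_force: 0.0
```

Call:
carry_out(deltas=[0, 0, 0, 0, 0, 0, 1, 0, 0, 0, 0, 0, 0, 1, 0, 0, 0, 0, 0, 0, 1, 0, 0, 0, 0, 0, 0, 1, 0, 0, 0, 0, 0, 0, 1, 0, 0, 0, 0, 0, 0, 1])

```text
clock: 33.28
eef_pos: [474.4, -154.0, 41.3]
tool_rot: [3.14, 0.001, 2.049]
force: [-0.6, 0.6, 7.3]
width: 63.8
gripper_force: 64.1
```

```bash
python3 -c "
from h import *
deltas((474.3,-153.8,155),(567,158.8,155))"
```

```text
t 33.27 pos [ 474.4 -154.    41.3] rpy [179.9   0.  117.4] w 63.8 gf 64.1 q [ 0.18  0.74  0.12  2.08 -0.24  0.34  0.97]
(474.3, -153.8, 155) rows 3 per row m [ 4.000e-05  4.000e-05 -3.789e-02]
(567, 158.8, 155) rows 8 per row m [2.935e-02 2.828e-02 1.000e-05]
```

Call:
carry_out(deltas=[0, 0, 0, 0, 0, -0.038, 1, 0, 0, 0, 0, 0, -0.038, 1, 0, 0, 0, 0, 0, -0.038, 1, 0, 0, 0, 0, 0, 0, 1, 0, 0, 0, 0.0294, 0.0283, 0, 1, 0, 0, 0, 0.0294, 0.0283, 0, 1, 0, 0, 0, 0.0294, 0.0283, 0, 1, 0, 0, 0, 0.0294, 0.0283, 0, 1, 0, 0, 0, 0.0294, 0.0283, 0, 1, 0, 0, 0, 0.0294, 0.0283, 0, 1, 0, 0, 0, 0.0294, 0.0283, 0, 1, 0, 0, 0, 0.0294, 0.0283, 0, 1])

```text
clock: 34.78
eef_pos: [566.2, 160.3, 153.0]
tool_rot: [-3.14, -0.0, 2.049]
force: [0.6, 0.0, -1.5]
width: 63.9
gripper_force: 66.1
```

Call:
carry_out(deltas=[0, 0, 0, 0, 0, 0.03, 1, 0, 0, 0, 0, 0, 0.03, 1, 0, 0, 0, 0, 0, 0.02, 1, 0, 0, 0, 0, 0, 0, 1, 0, 0, 0, 0, 0, 0, 1, 0, 0, 0, 0, 0, 0, 1])

```text
clock: 35.52
eef_pos: [567.3, 159.2, 75.1]
tool_rot: [3.14, 0.0, 2.049]
force: [-0.0, -1.0, -1.2]
width: 63.6
gripper_force: 66.1
```

```bash
python3 -c "
from h import *
deltas((567,158.8,57))"
```

```text
t 35.52 pos [567.3 159.2  75.1] rpy [179.9   0.  117.4] w 63.6 gf 66.1 q [-0.45  0.76  0.21  1.82 -0.27  0.58  0.4 ]
(567, 158.8, 57) rows 1 per row m [-0.00023 -0.00054  0.01806]
```

Call:
carry_out(deltas=[0, 0, 0, 0, -0.0005, 0.014, 1, 0, 0, 0, 0, 0, 0.004, 1, 0, 0, 0, 0, 0, 0, 1, 0, 0, 0, 0, 0, 0, 1, 0, 0, 0, 0, 0, 0, -1, 0, 0, 0, 0, 0, 0, -1, 0, 0, 0, 0, 0, 0, -1, 0, 0, 0, 0, 0, 0, -1, 0, 0, 0, 0, 0, -0.03, -1, 0, 0, 0, 0, 0, -0.035, -1, 0, 0, 0, 0, 0, -0.035, -1])

```text
clock: 36.9
eef_pos: [566.1, 158.8, 157.1]
tool_rot: [-3.141, -0.0, 2.049]
force: [0.1, 0.5, 0.9]
width: 85.0
gripper_force: 0.0
```

Call:
carry_out(deltas=[0, 0, 0, -0.04, 0, 0, -1, 0, 0, 0, -0.04, 0, 0, -1, 0, 0, 0, -0.04, 0, 0, -1, 0, 0, 0, -0.04, 0, 0, -1, 0, 0, 0, -0.04, 0, 0, -1, 0, 0, 0, 0, 0, 0, -1, 0, 0, 0, 0, 0, 0, -1])

```text
clock: 37.78
eef_pos: [657.8, -18.0, 155.8]
tool_rot: [-3.141, -0.001, 2.049]
force: [-0.3, 0.9, 0.6]
width: 85.5
gripper_force: 0.0
```

```bash
python3 -c "
from h import *
deltas((567,158.8,155))
i=ctrl.get_image('top')[:,:,::-1];j=ctrl.get_image('scene')[:,:,::-1]
cv2.imwrite('pics/t9.png',i);cv2.imwrite('pics/s9.png',j)
c=lambda i,x,y:cv2.resize(i[y:y+70,x:x+130],None,fx=6,fy=6,interpolation=2)[:300 if 0 else 420]
d=lambda i,x,y,h:cv2.resize(i[y:y+h,x:x+130],None,fx=6,fy=6,interpolation=2)
cv2.imwrite('pics/a9.png',np.vstack([d(i,150,205,85)[:],d(j,360,165,15) if 0 else np.zeros((0,780,3),np.uint8)]))
cv2.imwrite('pics/b9.png',np.vstack([cv2.resize(i[210:290,150:290],None,fx=5.6,fy=5.6)[:,:],np.zeros((0,784,3),np.uint8)]))
a=cv2.resize(i[210:285,150:283],None,fx=4,fy=4,interpolation=2);b=cv2.resize(j[170:245,352:485],None,fx=4,fy=4,interpolation=2)
cv2.imwrite('pics/c9.png',np.vstack([a,b]))"
```

```text
t 37.77 pos [657.8 -18.  155.8] rpy [-1.800e+02 -1.000e-01  1.174e+02] w 85.5 gf 0.0 q [-0.15  0.73  0.24  1.57 -0.21  0.87  0.64]
(567, 158.8, 155) rows 5 per row m [0.03976 0.00014 0.00022]
```

View pics/c9.png

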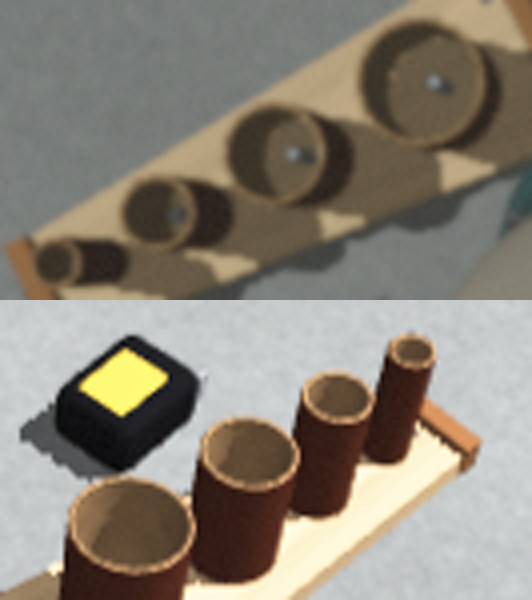

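All four sleeves stand upright on their pegs in size order. In c9.png the 64 rim is centred at (428,83) in the top half and (131,525) in the scene half. I'll now work out the offset of each sleeve from its peg.

```bash
cat > fin.py <<'E'
from h import *
pegs=np.array([(472.4,341.8),(498.2,292.0),(529.6,231.2),(567,158.8)])
r=np.array([.46,-.888]);p=np.array([.888,.46])
T=[(58,263),(160,213),(277,153),(428.5,83)];S=[(411.5,52),(337,97.5),(249,153.5),(131.5,225)]
im=ctrl.get_image('scene').astype(int);R,G,B=im[:,:,0],im[:,:,1],im[:,:,2]
m=((R-B>15)&(G>0.6*R)&(R<215)&(R>70)).astype(np.uint8)
for g,t,s,D in zip(pegs,T,S,(26,38,51,64)):
    t=np.array(t)/4-.4+[150,210];s=np.array(s)/4-.4+[352,170]
    # automatic scene rim: tan pixels inside a disc about s
    k=np.zeros_like(m);cv2.ellipse(k,(int(round(s[0])),int(round(s[1]))),(int(D*.255+3),int(D*.19+3)),5,0,360,1,-1)
    pts=np.argwhere((m&k)>0)[:,::-1].astype(np.float32)
    e=cv2.fitEllipse(cv2.convexHull(pts))
    a,b,c=plane('top',t,98)[:2],plane('scene',s,98)[:2],plane('scene',e[0],98)[:2]
    print(D,s.round(1),np.round(e[0],1),np.round(e[1],1),'along/across: top',*[(((v-g)@r).round(1),((v-g)@p).round(1)) for v in(a,b,c)])
E
python3 fin.py
```

```text
26 [454.5 182.6] [455.3 183.2] [10.  14.1] along/across: top (np.float64(2.1), np.float64(0.4)) (np.float64(3.6), np.float64(0.7)) (np.float64(3.7), np.float64(3.1))
38 [435.8 194. ] [436.5 193.5] [13.9 19.5] along/across: top (np.float64(2.0), np.float64(-0.3)) (np.float64(3.3), np.float64(0.2)) (np.float64(1.3), np.float64(0.1))
51 [413.8 208. ] [413.9 207.6] [19.  26.1] along/across: top (np.float64(-1.5), np.float64(0.1)) (np.float64(-0.7), np.float64(0.8)) (np.float64(-1.5), np.float64(0.3))
64 [384.5 225.8] [384.7 225.8] [25.2 34.9] along/across: top (np.float64(-0.6), np.float64(-2.8)) (np.float64(-1.9), np.float64(-0.0)) (np.float64(-2.3), np.float64(0.2))
```

The 26 and 38 sit about 2.4 mm off along the row, while the 51 and 64 are within about 1.5 mm. There is plenty of time, so I'll regrasp the two small ones and shift them.

```bash
python3 -c "
from h import *
deltas((498,291.6,155),(498,291.6,57),)"
```

```text
t 37.92 pos [657.9 -16.9 156.1] rpy [-1.800e+02 -1.000e-01  1.175e+02] w 85.2 gf 0.0 q [-0.15  0.73  0.24  1.57 -0.21  0.87  0.64]
(498, 291.6, 155) rows 8 per row m [4.343e-02 9.000e-05 1.900e-04]
(498, 291.6, 57) rows 3 per row m [-4.000e-05  0.000e+00  3.267e-02]
```

Call:
carry_out(deltas=[0, 0, 0, 0.0434, 0, 0, -1, 0, 0, 0, 0.0434, 0, 0, -1, 0, 0, 0, 0.0434, 0, 0, -1, 0, 0, 0, 0.0434, 0, 0, -1, 0, 0, 0, 0.0434, 0, 0, -1, 0, 0, 0, 0.0434, 0, 0, -1, 0, 0, 0, 0.0434, 0, 0, -1, 0, 0, 0, 0.0434, 0, 0, -1, 0, 0, 0, 0, 0, 0, -1, 0, 0, 0, 0, 0, 0.02, -1, 0, 0, 0, 0, 0, 0.02, -1, 0, 0, 0, 0, 0, 0, -1])

```text
clock: 39.42
eef_pos: [497.5, 288.7, 115.2]
tool_rot: [-3.139, 0.0, 2.049]
force: [-1.1, 0.2, -0.1]
width: 85.1
gripper_force: 0.0
```

Call:
carry_out(deltas=[0, 0, 0, 0, 0, 0, -1, 0, 0, 0, 0, 0, 0, -1])

```text
clock: 39.67
eef_pos: [499.2, 289.7, 117.1]
tool_rot: [3.14, -0.0, 2.049]
force: [1.0, 0.4, 0.0]
width: 85.6
gripper_force: 0.0
```

Call:
carry_out(deltas=[0, 0, 0, 0, 0, 0.02, -1, 0, 0, 0, 0, 0, 0.02, -1, 0, 0, 0, 0, 0, 0.02, -1, 0, 0, 0, 0, 0, 0, -1, 0, 0, 0, 0, 0, 0, -1, 0, 0, 0, 0, 0, 0, 1, 0, 0, 0, 0, 0, 0, 1, 0, 0, 0, 0, 0, 0, 1, 0, 0, 0, 0, 0, 0, 1, 0, 0, 0, 0, 0, 0, 1, 0, 0, 0, 0, 0, 0, 1])

```text
clock: 41.05
eef_pos: [498.8, 289.8, 56.9]
tool_rot: [3.141, -0.0, 2.049]
force: [-0.0, 0.2, 5.8]
width: 37.2
gripper_force: 59.7
```

Call:
carry_out(deltas=[0, 0, 0, 0, 0, -0.002, 1, 0, 0, 0, 0.0023, 0, 0, 1, 0, 0, 0, 0, 0, 0, 1, 0, 0, 0, 0, 0, 0, 1])

```text
clock: 41.55
eef_pos: [497.4, 291.6, 58.0]
tool_rot: [-3.141, 0.0, 2.049]
force: [0.5, 0.5, -1.2]
width: 37.2
gripper_force: 59.9
```

Now lower, release, rise and go over sleeve 26, 56 mm further along +x of the tool.

Call:
carry_out(deltas=[0, 0, 0, 0, 0, 0.001, 1, 0, 0, 0, 0, 0, 0, 1, 0, 0, 0, 0, 0, 0, -1, 0, 0, 0, 0, 0, 0, -1, 0, 0, 0, 0, 0, 0, -1, 0, 0, 0, 0, 0, 0, -1, 0, 0, 0, 0, 0, 0, -1, 0, 0, 0, 0, 0, -0.03, -1, 0, 0, 0, 0, 0, -0.035, -1, 0, 0, 0, 0, 0, -0.02, -1, 0, 0, 0, 0.027, 0, 0, -1, 0, 0, 0, 0.027, 0, 0, -1])

```text
clock: 43.05
eef_pos: [472.6, 340.0, 142.7]
tool_rot: [3.141, -0.0, 2.048]
force: [0.5, 0.4, -0.5]
width: 85.6
gripper_force: 0.0
```

Call:
carry_out(deltas=[0, 0, 0, 0, 0, 0, -1, 0, 0, 0, 0, 0, 0, -1, 0, 0, 0, 0, 0, 0, -1])

```text
clock: 43.42
eef_pos: [473.4, 338.2, 142.2]
tool_rot: [-3.142, 0.001, 2.047]
force: [0.2, -0.0, -0.3]
width: 85.5
gripper_force: 0.0
```

```bash
python3 -c "
from h import *
deltas((473.8,340,117),(473.8,340,56.5))"
```

```text
t 43.42 pos [473.4 338.2 142.2] rpy [-1.800e+02  1.000e-01  1.173e+02] w 85.5 gf 0.0 q [-0.85  0.66  0.28  1.8  -0.26  0.71  0.05]
(473.8, 340, 117) rows 1 per row m [0.00147 0.00119 0.0252 ]
(473.8, 340, 56.5) rows 2 per row m [3.000e-05 0.000e+00 3.025e-02]
```

Call:
carry_out(deltas=[0, 0, 0, 0.001, 0.001, 0.025, -1, 0, 0, 0, 0, 0, 0.02, -1, 0, 0, 0, 0, 0, 0.02, -1, 0, 0, 0, 0, 0, 0.02, -1, 0, 0, 0, 0, 0, 0, -1, 0, 0, 0, 0, 0, 0, -1, 0, 0, 0, 0, 0, 0, 1, 0, 0, 0, 0, 0, 0, 1, 0, 0, 0, 0, 0, 0, 1, 0, 0, 0, 0, 0, 0, 1, 0, 0, 0, 0, 0, 0, 1, 0, 0, 0, 0, 0, 0, 1])

```text
clock: 44.92
eef_pos: [473.3, 341.1, 57.6]
tool_rot: [3.141, -0.0, 2.049]
force: [-1.1, 0.1, 4.5]
width: 23.9
gripper_force: 58.7
```

Call:
carry_out(deltas=[0, 0, 0, 0, 0, -0.002, 1, 0, 0, 0, 0.0025, 0, 0, 1, 0, 0, 0, 0, 0, 0, 1, 0, 0, 0, 0, 0, 0, 1])

```text
clock: 45.42
eef_pos: [471.8, 343.1, 59.0]
tool_rot: [-3.141, 0.0, 2.049]
force: [0.6, -1.4, 0.1]
width: 24.3
gripper_force: 58.7
```

Call:
carry_out(deltas=[0, 0, 0, 0, 0, 0.001, 1, 0, 0, 0, 0, 0, 0, 1, 0, 0, 0, 0, 0, 0, -1, 0, 0, 0, 0, 0, 0, -1, 0, 0, 0, 0, 0, 0, -1, 0, 0, 0, 0, 0, 0, -1, 0, 0, 0, 0, 0, 0, -1, 0, 0, 0, 0, 0, -0.03, -1, 0, 0, 0, 0, 0, -0.035, -1, 0, 0, 0, 0, 0, -0.035, -1, 0, 0, 0, -0.04, 0, 0, -1, 0, 0, 0, -0.04, 0, 0, -1])

```text
clock: 46.92
eef_pos: [509.2, 272.0, 158.9]
tool_rot: [3.14, -0.0, 2.051]
force: [0.3, -1.7, 0.2]
width: 85.4
gripper_force: 0.0
```

Call:
carry_out(deltas=[0, 0, 0, -0.043, 0, 0, -1, 0, 0, 0, -0.043, 0, 0, -1, 0, 0, 0, -0.043, 0, 0, -1, 0, 0, 0, -0.043, 0, 0, -1, 0, 0, 0, -0.043, 0, 0, -1, 0, 0, 0, -0.043, 0, 0, -1, 0, 0, 0, -0.043, 0, 0, -1, 0, 0, 0, 0, 0, 0, -1, 0, 0, 0, 0, 0, 0, -1])

```text
clock: 48.05
eef_pos: [646.8, 5.6, 157.9]
tool_rot: [-3.141, -0.001, 2.049]
force: [-0.5, 0.2, 0.2]
width: 85.3
gripper_force: 0.0
```

```bash
sed -i "s/print(D,s.round(1)/print(D/;s/(a,b,c)\])/(c,)])/" fin.py; python3 fin.py; python3 -c "
from h import *
a=cv2.imread('pics/top0.png').astype(int);b=ctrl.get_image('top')[:,:,::-1].astype(int)
d=(abs(a-b).max(2)>40).astype(np.uint8)
n,l,s,c=cv2.connectedComponentsWithStats(d);print([x.tolist() for x in s[1:] if x[4]>15])"
```

```text
26 [454.6 184.2] [13.  14.5] along/across: top (np.float64(7.0), np.float64(4.2))
38 [437.3 193.1] [13.6 20.6] along/across: top (np.float64(-1.0), np.float64(0.1))
51 [413.7 207.8] [18.8 25.8] along/across: top (np.float64(-1.0), np.float64(0.2))
64 [384.7 225.8] [25.1 35.1] along/across: top (np.float64(-2.3), np.float64(0.2))
[[292, 89, 86, 37, 1824], [291, 135, 4, 10, 24], [252, 146, 116, 289, 6787], [462, 193, 28, 18, 271], [395, 195, 27, 24, 179], [276, 198, 30, 54, 626], [489, 203, 11, 7, 29], [392, 211, 5, 9, 16], [160, 212, 123, 73, 3169], [498, 213, 4, 6, 19], [503, 226, 6, 27, 94], [443, 238, 12, 14, 86], [282, 241, 9, 5, 24], [504, 257, 12, 28, 128], [392, 263, 51, 33, 1096], [484, 271, 14, 14, 108], [225, 273, 10, 5, 21], [227, 286, 42, 38, 1004], [427, 311, 128, 169, 10067], [104, 376, 39, 37, 450], [137, 382, 40, 35, 752], [187, 386, 14, 4, 36], [184, 386, 109, 73, 4180], [164, 397, 22, 24, 250], [0, 417, 4, 10, 26], [143, 417, 19, 63, 130], [161, 422, 20, 58, 295], [290, 422, 19, 45, 603], [338, 437, 46, 43, 1315], [146, 452, 15, 28, 245], [168, 453, 98, 27, 1864], [130, 456, 14, 24, 211], [270, 460, 15, 20, 208], [284, 461, 5, 19, 55], [387, 461, 37, 19, 522], [304, 469, 19, 11, 148]]
```

```bash
python3 -c "
from h import *
now={'scene':ctrl.get_image('scene')[:,:,::-1].copy(),'top':ctrl.get_image('top')[:,:,::-1].copy()}
up=lambda a:cv2.resize(a,None,fx=5,fy=5,interpolation=2)
def m(ref,n,x,y,w,h):
  a=cv2.imread(ref)[y:y+h,x:x+w];b=now[n][y-5:y+h+5,x-5:x+w+5]
  r=cv2.matchTemplate(up(b),up(a),cv2.TM_CCOEFF_NORMED);_,v,_,l=cv2.minMaxLoc(r);return (np.array(l)/5-5).round(1),round(v,2)
for k in(('pics/s9.png','scene',446,175,17,40),('pics/t9.png','top',157,266,26,20),('pics/s9.png','scene',425,185,24,40),('pics/s9.png','scene',400,195,28,40)):print(k,m(*k))
print('drum',m('pics/scene0.png','scene',182,240,26,38),'stick',m('pics/scene0.png','scene',252,212,28,66),'spanner',m('pics/scene0.png','scene',116,246,24,76),'tape',m('pics/scene0.png','scene',363,176,42,38))
for D,u in((26,(454.5,182.6)),(38,(435.8,194.0))):pass
g=np.array([472.4,341.8]);d=m('pics/s9.png','scene',446,175,17,40)[0]
print((plane('scene',np.array([454.5,182.6])+d,98)-plane('scene',(454.5,182.6),98)).round(1))
"
```

```text
('pics/s9.png', 'scene', 446, 175, 17, 40) (array([ 0.6, -0.2]), 0.98)
('pics/t9.png', 'top', 157, 266, 26, 20) (array([-0.6,  0.4]), 0.99)
('pics/s9.png', 'scene', 425, 185, 24, 40) (array([ 0.6, -0.6]), 0.99)
('pics/s9.png', 'scene', 400, 195, 28, 40) (array([0., 0.]), 0.99)
drum (array([ 0. , -0.2]), 0.65) stick (array([0., 0.]), 1.0) spanner (array([-0.4,  0.4]), 0.79) tape (array([0., 0.]), 0.98)
[-0.3  1.5  0. ]
```

```bash
python3 -c "
from cell import ctrl
print(ctrl.finish_job())"
```

```text
the job is handed in; nothing more can be done
None
```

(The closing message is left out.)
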